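# Press soles onto levelling feet in a toggle press

### The arm

A 7-joint arm with a two-finger parallel gripper is mounted at the origin on the work surface. World frame = base frame: x ahead of the robot, y to its left, z up, the work surface at z = 0. Lengths are in mm, angles in rad, forces in N, time in s.
With the tool pointing down it reaches from about 425 to 925 mm from the base axis. Payload 6.8 kg.
Tool frame: the origin (TCP) lies between the finger pads; the fingertips stand 14 mm ahead of it and the grasp point (between the pads) lies 5 mm behind it (tip_extent is the distance from the TCP to the fingertips, in mm); z points along the fingers, y is the line along which they close (so a half turn about z gives the same grasp; the last joint's range is limited). The gripper opens to 88 mm and grips with 3 to 60 N. Pads are 20 mm wide; open, the fingers measure 115 mm over their backs; the gripper's body (75 mm by 178 mm) begins 61 mm behind the grasp point.
Start: joints at [-1.402, 0.477, 0.022, 1.555, -0.011, 1.109, -0.083], TCP at [184.459, 649.324, 236.664] pointing down, gripper open.
Joint ranges: [-2.96, 2.96], [-0.34, 2.1], [-1.41, 1.46], [0.24, 2.44], [-1.37, 4.51], [0.17, 1.92], [-2.96, 2.96]. Speed limits (rad/s): [2.39, 2.39, 3.14, 3.14, 3.14, 3.14, 3.14].

### API

Orientations are given as a 3x3 rotation matrix whose columns are the frame's x, y, z axes.
In Python, from rig import state, get_image, calibration, job_done, tip_extent gives the robot as it stands.
- The arm moves only by the shell command python3 -m pendant 'ROWS' [FORCE]. ROWS is text: rows parted by semicolons, each of 7 numbers parted by spaces: the shift along the tool's x, y, z in cm, then the turn, a rotation vector about the tool's x, y, z in rad, then the opening, from 0 (shut) to 1 (fully open). In form: tx ty tz wx wy wz hand; .... A call has 1 to 12 rows; each row is the pose to reach, as a shift and turn from the pose commanded when the call began, along the tool's axes at that moment; what a row does not reach only later rows make up. A row lasts 1/12 s, in which the tool goes at most 41.7 mm and 7.16 degrees, less where a joint would pass 70% of its speed; a pose out of reach is approached as far as the arm can. A call with a gripper value outside its range is refused whole. The fingers move at their own pace and stop on an object; FORCE is the grip in N (left out, the last holds). Time passes only in rows, so rows that repeat a pose let the fingers close. It gives the time, the measured TCP pose, the force, the opening and the grip force at its end, in the units of the state.
- state(): the state, without advancing time (a new reading comes with each control period).
- get_image(name): name is "side" or "top"; returns the picture (480x640x3 uint8, red, green, blue); there is no depth.
- calibration(name): a dict with "K" (3x3 intrinsics, pixels), "R" (3x3) and "t" (3): a world point X has camera coordinates R X + t. Camera axes: x right, y down, z forward; pixel columns grow to the right and rows downward; lengths in mm; the calibration is good to about 2 mm. A picture is of the moment at which its call begins. calibration takes no time and is no camera call.
- job_done(): hands the job in; it is judged then, once.
The state is a dict: "t": time; "joint_positions": joint angles; "joint_velocities": joint speeds; "joint_efforts": joint torques, N m; "eef_pos": TCP position; "tool_rot": TCP orientation; "contact_force": force on the tool from outside, world axes, zero at the start; "wrist_torque": the same for the moment, N m; "gripper_width": finger opening in mm; "finger_force": force on a finger pad.
Only numpy, scipy, OpenCV 4.12 (cv2) and the standard library are available. Lean on these libraries where they do the work, as an engineer would, in place of code of your own. Each camera call takes 0.05 s, during which the arm holds its last target. There are 200 camera calls.

### The job

Bond the machine feet: stand every toppled steel levelling foot upright, base down, on the rubber strip of the open toggle press, in a row under where its pressing bar comes down, and then push the press's handle over its high point until it snaps shut, so that the bar is clamped down on the row of feet. Also stand the fallen adhesive bottle upright on its aluminium tray.

Things in the scene. Friction and masses are not known exactly. Their poses are not given: they have to be found in the camera images.
- foot0: toppled steel levelling foot (2 or 3 of the 4 present, else None): base disc 40 mm across, 8 thick, round stem 16 mm across, 70 mm tall over all, 0.18 kg. Origin: centre of the underside; z axis up the stem. Starts lying on stem end and disc rim, z axis 11 deg below level, stem end within 40 deg of facing the robot. Let go with its rim on a surface, leaning under 25 deg, it settles upright.
- foot1: toppled steel levelling foot (2 or 3 of the 4 present, else None): base disc 40 mm across, 8 thick, round stem 16 mm across, 70 mm tall over all, 0.18 kg. Origin: centre of the underside; z axis up the stem. Starts lying on stem end and disc rim, z axis 11 deg below level, stem end within 40 deg of facing the robot. Let go with its rim on a surface, leaning under 25 deg, it settles upright.
- foot2: toppled steel levelling foot (2 or 3 of the 4 present, else None): base disc 40 mm across, 8 thick, round stem 16 mm across, 70 mm tall over all, 0.18 kg. Origin: centre of the underside; z axis up the stem. Starts lying on stem end and disc rim, z axis 11 deg below level, stem end within 40 deg of facing the robot. Let go with its rim on a surface, leaning under 25 deg, it settles upright.
- foot3: toppled steel levelling foot (2 or 3 of the 4 present, else None): base disc 40 mm across, 8 thick, round stem 16 mm across, 70 mm tall over all, 0.18 kg. Origin: centre of the underside; z axis up the stem. Starts lying on stem end and disc rim, z axis 11 deg below level, stem end within 40 deg of facing the robot. Let go with its rim on a surface, leaning under 25 deg, it settles upright.
- press: toggle press, fixed, turned differently each time: base plate 220 x 310 mm, 10 mm thick. Origin at table level under the arm's hinge; x along that hinge (roughly away from the robot), y towards the rubber strip. Cheeks: y -90 to 15 mm, 48 mm wide, up to 117 mm high. Open, the 175 mm arm (hinge 100 mm up) and its bar stand upright over the hinge, 265 mm high, leaving the strip free from above.
- pad_mid (a point): middle of the top of the rubber strip of the press, 16 mm above the table, axes as the press; the strip measures 210 mm along the press's x and 52 mm along y. Four feet fit in a row along x at 46 mm spacing.
- press_bar: aluminium bar at the arm's end, 210 mm along x, 40 wide, 14 thick; origin: middle of its pressing face. Shut, it lies centred over the strip. It is sprung (1.2 N/mm, 7 N preload): on standing feet it gives about 2 mm when shut and 5 mm at the high point, some 8 to 16 N in all.
- clamp_handle (a joint): handle angle, rad; the handle drives the arm by a linkage. 0 = open (leaning 20 deg from upright, away from the strip; starts 0 to 0.1), high point 1.07, stop 1.20 = snapped shut, handle level. Let go open, it stays; past 0.3 the arm sinks until the bar rests on the feet (about 0.9); then push on over the high point (about 10 N at the grip). Past 1.12 the springs draw it shut and hold it.
- handle_pivot (a point): pivot axis of the handle, 85 mm above the table, 70 mm from the arm hinge on the side away from the strip; the pivot axis is the press's x axis
- handle_grip (a point): point on the handle's centre line 90 mm from its pivot, in the middle of the black round grip (21 mm across, reaches from 57 to 120 mm from the pivot). The handle swings in the press's y-z plane at x = 0, up and then over to -y and down.
- bottle: fallen square adhesive bottle, white plastic: body 40 x 40 x 85 mm with a grey round cap 24 mm across, 22 mm high; 0.15 kg. Origin: centre of the underside; z axis towards the cap. At the start it lies on a side on the table, cap pointing to the robot's right (-y) within 25 deg.
- tray: fixed shallow aluminium tray 120 x 120 mm, walls 4 mm thick and 14 mm high, floor about 4 mm above the table; origin: centre of its underside
Not all that is in view belongs to the job. Leave any blue or green look-alike of the foot0 alone.

How it is judged (in metres and radians):
On the way, in this order (a step that is already met when the one before it is completed fails the run):
1. all feet present stand upright on the rubber strip, the press still open (angle between each of foot0, foot1, foot2, foot3's own z axis and vertical below 0.1 rad and x of foot0 in the frame of pad_mid between -0.09 and 0.09 m and y of foot0 in the frame of pad_mid between -0.02 and 0.02 m and z of foot0 in the frame of pad_mid between -0.005 and 0.005 m and x of foot1 in the frame of pad_mid between -0.09 and 0.09 m and y of foot1 in the frame of pad_mid between -0.02 and 0.02 m and z of foot1 in the frame of pad_mid between -0.005 and 0.005 m and x of foot2 in the frame of pad_mid between -0.09 and 0.09 m and y of foot2 in the frame of pad_mid between -0.02 and 0.02 m and z of foot2 in the frame of pad_mid between -0.005 and 0.005 m and x of foot3 in the frame of pad_mid between -0.09 and 0.09 m and y of foot3 in the frame of pad_mid between -0.02 and 0.02 m and z of foot3 in the frame of pad_mid between -0.005 and 0.005 m and value of joint clamp_handle below 0.6 rad and linear speed of each of foot0, foot1, foot2, foot3 below 0.05 m/s), for 0.2 s.
2. the handle is over its high point and shut, the bar clamped down on the standing feet (value of joint clamp_handle above 1.13 rad and angle between each of foot0, foot1, foot2, foot3's own z axis and vertical below 0.1 rad and x of foot0 in the frame of pad_mid between -0.09 and 0.09 m and y of foot0 in the frame of pad_mid between -0.02 and 0.02 m and z of foot0 in the frame of pad_mid between -0.005 and 0.005 m and x of foot1 in the frame of pad_mid between -0.09 and 0.09 m and y of foot1 in the frame of pad_mid between -0.02 and 0.02 m and z of foot1 in the frame of pad_mid between -0.005 and 0.005 m and x of foot2 in the frame of pad_mid between -0.09 and 0.09 m and y of foot2 in the frame of pad_mid between -0.02 and 0.02 m and z of foot2 in the frame of pad_mid between -0.005 and 0.005 m and x of foot3 in the frame of pad_mid between -0.09 and 0.09 m and y of foot3 in the frame of pad_mid between -0.02 and 0.02 m and z of foot3 in the frame of pad_mid between -0.005 and 0.005 m and contact force between press_bar and anything else above 2 N), for 0.2 s.
At the end, for the whole second after the job is handed in: handle shut (over 1.13 rad); each foot upright within 0.1 rad, centre within 20 mm of the strip's centre line and 90 mm of its middle; bar pressing down with over 2 N; bottle at rest, upright within 0.1 rad on the tray, within 50 mm of its middle along each side (all of step 2 and angle between bottle's own z axis and vertical below 0.1 rad and x of bottle in the frame of tray between -0.05 and 0.05 m and y of bottle in the frame of tray between -0.05 and 0.05 m and z of bottle in the frame of tray below 0.012 m and linear speed of bottle below 0.02 m/s); the robot touches nothing.
Of foot0, foot1, foot2, foot3 only 2 to 3 are there at a start; the rules pass over those that are not, and their reading is None.
At some moment in a run one of bottle may be knocked a few centimetres aside while the robot is not near it.
Once in a run the grip may slacken for a moment while it holds something.
It also fails if it takes over 210 s, if anything falls off the work surface, if the arm or the gripper's body presses on something with over 40 N, if the wrist force passes 120 N, or if a joint passes its speed limit or range.

## Working session

There is one attempt and no reset: what is moved stays moved. The work goes in short steps, Python scripts to look and compute and a shell command to move; the robot and the scene stay as the last step left them, time stands still between calls to the robot, and variables do not carry over. Pictures are saved under pics/ and viewed, at most 14 in all, crops included, and the job is handed in when it is done.

```bash
ls; mkdir -p pics; python3 - <<'E'
from rig import *
import cv2
for n in("top","side"):
    cv2.imwrite(f"pics/{n}0.png",get_image(n)[:,:,::-1]); c=calibration(n); print(n,c)
print(state(),tip_extent)
E
```

```text
pics
top {'K': array([[443.68178978,   0.        , 318.38693612],
       [  0.        , 443.68178978, 245.60473453],
       [  0.        ,   0.        ,   1.        ]]), 'R': array([[ 0.00841393, -0.99983987, -0.01579351],
       [-0.98560072, -0.00562463, -0.16899583],
       [ 0.16887994,  0.01698802, -0.98549022]]), 't': array([  82.46565972,  543.7530216 , 1109.61865806])}
side {'K': array([[444.36775781,   0.        , 323.26953566],
       [  0.        , 444.36775781, 235.95051018],
       [  0.        ,   0.        ,   1.        ]]), 'R': array([[-0.96140629, -0.27512679, -0.00178708],
       [-0.17172756,  0.60513629, -0.77738003],
       [ 0.2149595 , -0.74707116, -0.62902869]]), 't': array([ 484.92973823,  169.23040723, 1301.86257692])}
{'t': 0.1, 'joint_positions': array([-1.40207909,  0.47770366,  0.02237187,  1.55632793, -0.01148739,
        1.10926468, -0.08309172]), 'joint_velocities': array([-0.00081769, -0.00171637, -0.00219221, -0.00064438,  0.00135682,
       -0.00121808,  0.00050026]), 'joint_efforts': array([ 4.55282017e-03, -5.84090960e+01,  1.54015359e+00, -2.73314202e+01,
       -5.41900517e-02,  1.30878118e-02,  5.15816714e-05]), 'eef_pos': array([184.36658811, 648.81352551, 235.79913569]), 'tool_rot': array([[-9.61932414e-01,  2.73287292e-01, -2.96114310e-04],
       [ 2.73287418e-01,  9.61931180e-01, -1.54696193e-03],
       [-1.37923449e-04, -1.56899713e-03, -9.99998760e-01]]), 'contact_force': array([ 0.37664379,  0.08413083, -0.34510917]), 'wrist_torque': array([-0.01748899,  0.02357482, -0.01783485]), 'finger_force': 0.0, 'gripper_width': 87.65461101325643} 14.0
```

View pics/top0.png

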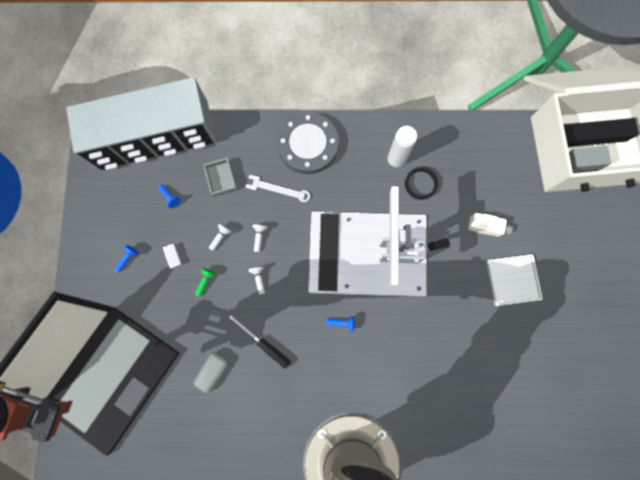

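View pics/side0.png

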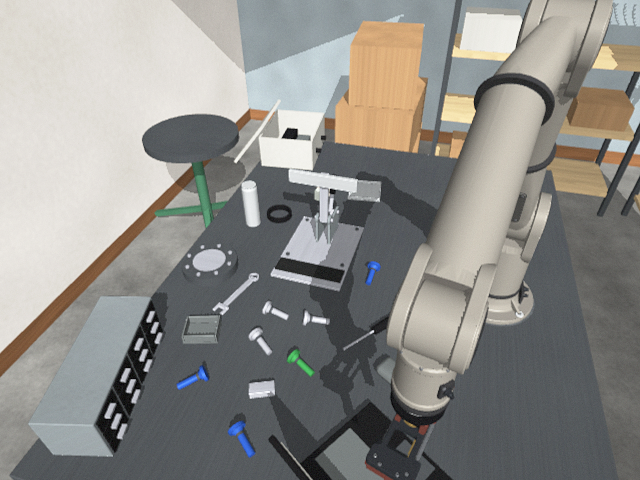

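The top view shows three steel feet at about (220,237), (260,237) and (258,280), with the press strip at column 329. The bottle is at (490,224) and the tray at (515,280). I'll enlarge both areas next.

```bash
cat > h.py <<'E'
import numpy as np, cv2
from rig import *
def ray(n,u,v):
    c=calibration(n); K,R,t=map(np.array,(c["K"],c["R"],c["t"]))
    return -R.T@t, R.T@np.linalg.inv(K)@np.array([u,v,1.])
def at(n,u,v,z):
    o,d=ray(n,u,v); return o+d*(z-o[2])/d[2]
def px(n,X):
    c=calibration(n); p=np.array(c["K"])@(np.array(c["R"])@np.asarray(X,float)+c["t"]); return p[:2]/p[2]
def crop(img,u0,v0,w,h,s,f):
    c=cv2.resize(img[v0:v0+h,u0:u0+w,::-1],None,fx=s,fy=s,interpolation=cv2.INTER_CUBIC)
    for k in range(0,w,10): cv2.putText(c,str(u0+k),(k*s,8),0,.3,(0,255,255),1); cv2.line(c,(k*s,9),(k*s,14),(0,255,255),1)
    for k in range(0,h,10): cv2.putText(c,str(v0+k),(0,k*s+4),0,.3,(0,255,255),1)
    cv2.imwrite(f,c)
E
python3 - <<'E'
from h import *
im=cv2.imread("pics/top0.png")[:,:,::-1]
crop(im,200,210,132,98,6,"pics/c1.png")
crop(im,380,180,165,130,4,"pics/c2.png")
E
```

```text
(no output)
```

View pics/c1.png

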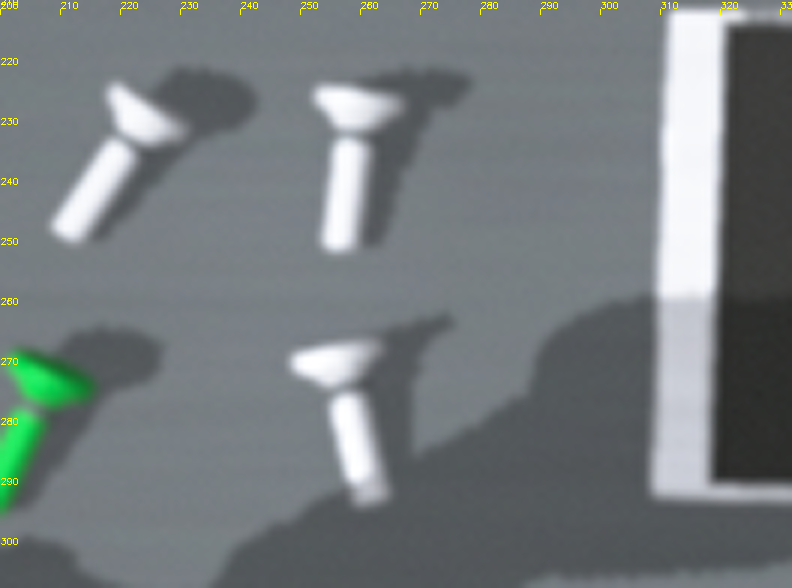

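View pics/c2.png

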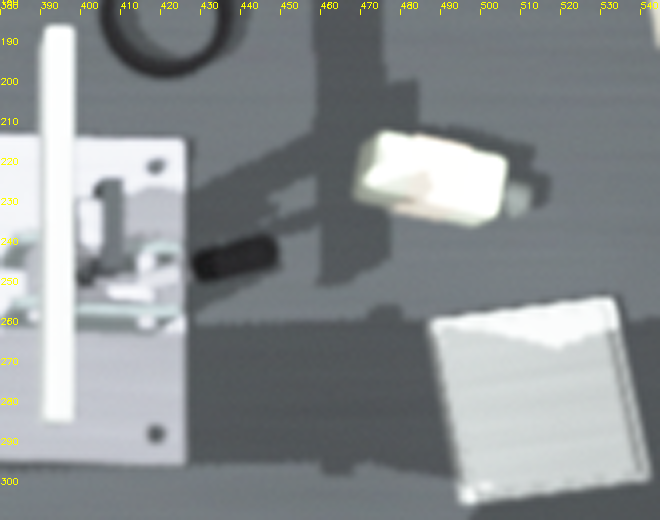

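```bash
cat >> h.py <<'E'
from scipy.spatial.transform import Rotation as Ro
def tilt(yaw,pitch,roll=0):
    """tool: down, tool x along world dir 'yaw'; pitch>0: fingers point forward along that dir"""
    c,s=np.cos(yaw),np.sin(yaw); f=np.array([c,s,0]); 
    R0=np.c_[f,np.cross([0,0,-1],f),[0,0,-1]]      # x=f, z=down
    return R0@Ro.from_euler('y',pitch).as_matrix()   # z -> down*cos + f*sin
def go(P,R,P0=None,R0=None):
    s=state(); P0=s["eef_pos"] if P0 is None else P0; R0=s["tool_rot"] if R0 is None else R0
    w=Ro.from_matrix(R0.T@R).as_rotvec()
    print(np.r_[(R0.T@(np.asarray(P)-P0)/10).round(2),w.round(3)], "norm deg",round(np.degrees(np.linalg.norm(w))))
E
python3 - <<'E'
from h import *
for n,e,b in(("A",(211,248),(219.5,233)),("B",(256,250.5),(258,233)),("C",(261.5,293),(257.5,276))):
    E=at("top",*e,8); B=at("top",*b,18); print(n,E.round(),B.round(),"len",np.linalg.norm(E-B).round(),"yaw of -stem",np.degrees(np.arctan2(*(B-E)[1::-1])).round(1))
pc=[at("top",*p,10) for p in((310.8,212),(308.3,292.5),(427,297),(427,213))]
print(np.round(pc),[np.linalg.norm(pc[i]-pc[i-1]).round() for i in range(4)])
print("strip",[at("top",*p,16).round() for p in((320.5,213.5),(318,291),(339.5,213.5),(338,291))])
print("bar",[at("top",*p,265).round() for p in((389.5,187),(398.5,187),(389,285),(398,285))])
print("grip top",[at("top",*p,190).round() for p in((447,241),(428,245))])
print("tray",[at("top",*p,14).round() for p in((487.5,259),(533,254),(542,300),(496,306))])
print("bottle",[at("top",*p,40).round() for p in((473.5,212),(507,219.5),(501,236),(483,232)) ],at("top",510,231,20).round())
E
```

```text
A [542. 377.   8.] [581. 354.  18.] len 47.0 yaw of -stem -30.9
B [535. 255.   8.] [582. 250.  18.] len 48.0 yaw of -stem -6.7
C [421. 237.   8.] [466. 247.  18.] len 46.0 yaw of -stem 13.4
[[ 642.  108.   10.]
 [ 424.  113.   10.]
 [ 414. -200.   10.]
 [ 641. -207.   10.]] [np.float64(316.0), np.float64(219.0), np.float64(312.0), np.float64(227.0)]
strip [array([637.,  82.,  16.]), array([427.,  87.,  16.]), array([637.,  30.,  16.]), array([428.,  34.,  16.])]
bar [array([635., -69., 265.]), array([635., -89., 265.]), array([424., -64., 265.]), array([424., -83., 265.])]
grip top [array([ 531., -208.,  190.]), array([ 521., -165.,  190.])]
tray [array([ 515., -362.,   14.]), array([ 529., -483.,   14.]), array([ 408., -497.,   14.]), array([ 392., -377.,   14.])]
bottle [array([ 637., -323.,   40.]), array([ 617., -409.,   40.]), array([ 573., -391.,   40.]), array([ 583., -345.,   40.])] [ 590. -424.   20.]
```

```bash
cat >> h.py <<'E'
def foot(E,yaw,pitch,back=0,s=38,d=8):
    """TCP pose to hold foot whose stem end is E, disc direction yaw (deg), tool pitch deg forward"""
    y=np.radians(yaw); f=np.array([np.cos(y),np.sin(y),0]); a=np.radians(11)
    G=np.array([E[0],E[1],8])+s*(np.cos(a)*f+np.sin(a)*np.array([0,0,1]))
    R=tilt(y+np.pi,-np.radians(pitch)); return G-(d+back)*R[:,2],R
E
python3 - <<'E'
from h import *
P,R=foot((535,255),-6.7,50,100); print(P,R[:,2]); go(P,R)
E
```

```text
[489.87929711 260.30046439  84.67180367] [ 0.76081286 -0.08937497 -0.64278761]
[-40.    -29.     15.16   -0.071  -0.871  -0.149] norm deg 51
```

```bash
python3 -m pendant '-40 -29 0 0 0 0 1; -40 -29 0 0 0 0 1; -40 -29 0 0 0 0 1; -40 -29 0 0 0 0 1; -40 -29 0 0 0 0 1; -40 -29 0 0 0 0 1; -40 -29 0 0 0 0 1; -40 -29 0 0 0 0 1; -40 -29 0 0 0 0 1; -40 -29 0 0 0 0 1; -40 -29 0 0 0 0 1; -40 -29 0 0 0 0 1' && python3 -m pendant '-40 -29 0 0 0 0 1' ; python3 - <<'E'
from h import *
print(state()["joint_positions"].round(3))
P,R=foot((535,255),-6.7,50,100); go(P,R)
E
```

```text
t: 1.1
eef_pos: [491.2, 258.1, 236.5]
tool_rot: [[-0.961, 0.275, 0.0], [0.275, 0.961, -0.001], [-0.0, -0.001, -1.0]]
contact_force: [0.4, -0.1, -0.1]
gripper_width: 87.4
finger_force: 0.0
t: 1.18
eef_pos: [516.0, 227.2, 236.5]
tool_rot: [[-0.962, 0.272, -0.001], [0.272, 0.962, 0.0], [0.001, 0.0, -1.0]]
contact_force: [0.9, 1.1, 0.5]
gripper_width: 87.2
finger_force: 0.0
[-0.705  0.296  0.222  1.838 -0.076  1.016  0.842]
[ 3.4    2.47  15.18  -0.069 -0.872 -0.149] norm deg 51
```

```bash
python3 -m pendant '3.4 2.5 0 -.07 -.87 -.15 1; 3.4 2.5 3 -.07 -.87 -.15 1; 3.4 2.5 6 -.07 -.87 -.15 1; 3.4 2.5 9 -.07 -.87 -.15 1; 3.4 2.5 12 -.07 -.87 -.15 1; 3.4 2.5 15 -.07 -.87 -.15 1; 3.4 2.5 15 -.07 -.87 -.15 1; 3.4 2.5 15 -.07 -.87 -.15 1; 3.4 2.5 15 -.07 -.87 -.15 1; 3.4 2.5 15 -.07 -.87 -.15 1; 3.4 2.5 15 -.07 -.87 -.15 1' ; python3 - <<'E'
from h import *
print(state()["joint_positions"].round(3))
P,R=foot((535,255),-6.7,50,100); go(P,R)
P,R=foot((535,255),-6.7,50,0); go(P,R)
crop(get_image("side"),180,220,260,200,3,"pics/s1.png")
E
```

```text
t: 2.1
eef_pos: [497.3, 255.0, 93.0]
tool_rot: [[-0.721, 0.179, 0.67], [0.122, 0.984, -0.131], [-0.682, -0.013, -0.731]]
contact_force: [0.4, 0.0, -0.2]
gripper_width: 88.3
finger_force: 0.0
[-1.519  0.585  0.688  2.361  1.622  0.322 -1.152]
[ 1.16   0.4    0.04  -0.055 -0.122 -0.033] norm deg 8
[-0.04   0.96   9.95  -0.055 -0.122 -0.033] norm deg 8
```

View pics/s1.png

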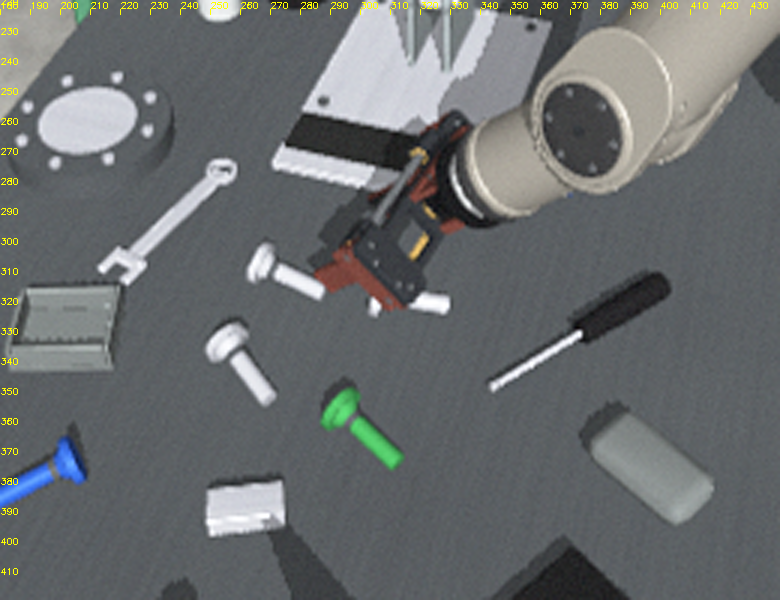

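```bash
python3 -m pendant '1.2 .4 0 -.055 -.122 -.033 1; 1.2 .4 0 -.055 -.122 -.033 1; 1.2 .4 0 -.055 -.122 -.033 1; 1.2 .4 0 -.055 -.122 -.033 1; 1.2 .4 0 -.055 -.122 -.033 1' ; python3 - <<'E'
from h import *
s=state();print(s["joint_positions"].round(3),s["joint_velocities"].round(2))
P,R=foot((535,255),-6.7,50,100); go(P,R)
P,R=foot((535,255),-6.7,50,0); go(P,R)
for e in((535,255,8),(421,237,8),(542,377,8)): print(px("side",e).round())
E
```

```text
t: 2.57
eef_pos: [490.0, 259.1, 85.2]
tool_rot: [[-0.641, 0.121, 0.758], [0.077, 0.993, -0.093], [-0.764, -0.001, -0.645]]
contact_force: [0.7, 0.4, 0.5]
gripper_width: 87.7
finger_force: 0.0
[-1.476  0.621  0.543  2.426  1.933  0.524 -1.516] [-0.01 -0.    0.02 -0.01  0.02  0.   -0.03]
[ 0.06   0.11   0.02  -0.003 -0.003 -0.002] norm deg 0
[ 2.000e-02  1.500e-01  1.002e+01 -3.000e-03 -3.000e-03 -2.000e-03] norm deg 0
[287. 318.]
[329. 322.]
[268. 353.]
```

```bash
python3 -m pendant '0 .15 3 0 0 0 1; 0 .15 6 0 0 0 1; 0 .15 8 0 0 0 1; 0 .15 9 0 0 0 1; 0 .15 10 0 0 0 1; 0 .15 10 0 0 0 1; 0 .15 10 0 0 0 1' && python3 -m pendant '0 0 0 0 0 0 0; 0 0 0 0 0 0 0; 0 0 0 0 0 0 0; 0 0 0 0 0 0 0; 0 0 0 0 0 0 0; 0 0 0 0 0 0 0; 0 0 0 0 0 0 0; 0 0 0 0 0 0 0' 40; python3 - <<'E'
from h import *
s=state();print(s["joint_positions"].round(3))
E
```

```text
t: 3.15
eef_pos: [565.7, 252.0, 21.0]
tool_rot: [[-0.64, 0.119, 0.759], [0.077, 0.993, -0.091], [-0.765, 0.0, -0.644]]
contact_force: [-1.5, 0.6, -0.0]
gripper_width: 88.2
finger_force: 0.0
t: 3.82
eef_pos: [565.5, 252.4, 20.5]
tool_rot: [[-0.64, 0.118, 0.76], [0.077, 0.993, -0.09], [-0.765, 0.001, -0.644]]
contact_force: [0.6, -0.6, 0.4]
gripper_width: 37.7
finger_force: 0.0
[-1.218  0.791  0.428  2.307  2.207  0.571 -1.71 ]
```

```bash
python3 -m pendant '0 0 0 0 0 0 0; 0 0 0 0 0 0 0; 0 0 0 0 0 0 0; 0 0 0 0 0 0 0; 0 0 0 0 0 0 0; 0 0 0 0 0 0 0; 0 0 0 0 0 0 0; 0 0 0 0 0 0 0' 40; python3 - <<'E'
from h import *
s=state();P0,R0=s["eef_pos"],s["tool_rot"]
# lift target: over (560,180,200) pitch 0, then place
crop(get_image("side"),180,220,260,200,3,"pics/s2.png")
E
```

```text
t: 4.48
eef_pos: [565.6, 252.2, 20.5]
tool_rot: [[-0.64, 0.118, 0.759], [0.077, 0.993, -0.09], [-0.765, 0.001, -0.644]]
contact_force: [0.0, 0.4, -0.3]
gripper_width: 15.1
finger_force: 40.0
```

View pics/s2.png

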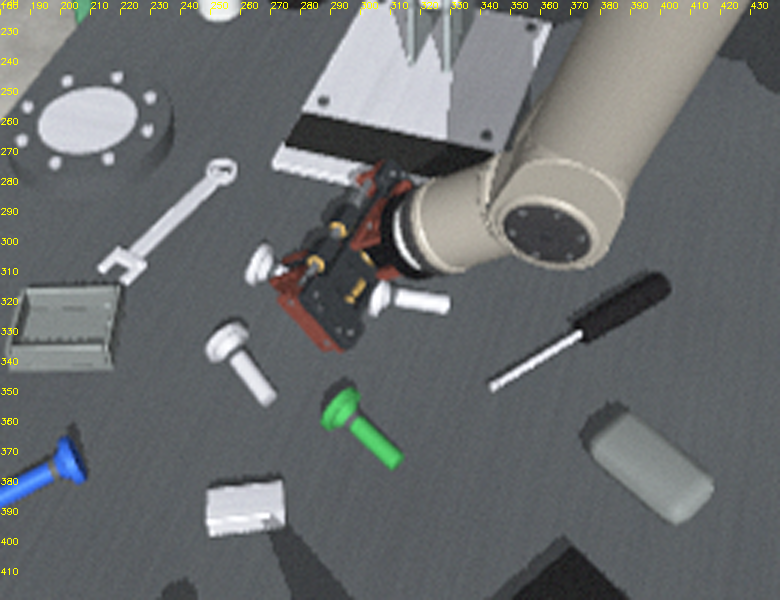

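```bash
cat >> h.py <<'E'
def place(x,lean,pitch0=50,yaw=0,up=0,s=38,d=8,gap=1):
    """TCP pose with foot upright-ish over pad x (mm along the strip)"""
    y=np.radians(yaw); f=np.array([np.cos(y),np.sin(y),0]); l=np.radians(lean); k=np.array([0,0,1])
    C=np.array([532,58,0])+x*np.array([.9997,-.022,0])
    u=np.cos(l)*f+np.sin(l)*k; zf=np.cos(l)*k-np.sin(l)*f
    rim=C-20*f+(16+gap+up)*k; O=rim+20*u; G=O+(70-s)*zf
    R=tilt(y+np.pi,-np.radians(pitch0-101+lean)); return G-d*R[:,2],R
E
python3 -m pendant '-4 0 -3.3 0 0 0 0;-8 0 -6.6 0 0 0 0; -12 0 -10 0 0 0 0; -15.3 0 -12.9 0 0 0 0; -15.3 0 -12.9 0 0 0 0; -15.3 0 -12.9 0 0 0 0'; python3 - <<'E'
from h import *
print(state()["joint_positions"].round(3))
P,R=place(-58,15,up=90); print(P,R[:,2]); go(P,R)
E
```

```text
t: 5.03
eef_pos: [565.0, 252.2, 217.5]
tool_rot: [[-0.64, 0.118, 0.759], [0.076, 0.993, -0.091], [-0.765, -0.001, -0.644]]
contact_force: [0.2, 0.4, -1.7]
gripper_width: 15.0
finger_force: 40.0
[-1.73   0.503  1.101  2.292  1.44   0.224 -0.738]
[469.7559891  59.276     149.5581433] [-5.87785252e-01  7.19829328e-17 -8.09016994e-01]
[ 9.830e+00 -2.028e+01 -1.110e+00 -1.600e-02  1.497e+00 -1.290e-01] norm deg 86
```

```bash
python3 -m pendant '0 0 0 0 .12 0 0; 1 -2 -.1 0 .24 0 0; 2 -4 -.2 0 .36 0 0; 3 -6 -.3 0 .48 0 0; 4 -8 -.4 0 .6 0 0; 5 -10 -.5 0 .72 0 0; 6 -12 -.6 0 .84 -.1 0; 7 -14 -.7 0 .96 -.1 0; 8 -16 -.9 0 1.08 -.12 0; 9 -18 -1 0 1.2 -.13 0; 9.8 -20.3 -1.1 0 1.3 -.13 0; 9.8 -20.3 -1.1 0 1.4 -.13 0'; python3 - <<'E'
from h import *
print(state()["joint_positions"].round(3))
P,R=place(-58,15,up=90); print(P,R[:,2]); go(P,R)
E
```

```text
t: 6.03
eef_pos: [466.0, 53.7, 148.4]
tool_rot: [[-0.994, 0.056, -0.089], [0.06, 0.997, -0.044], [0.086, -0.049, -0.995]]
contact_force: [-0.0, -1.0, -3.3]
gripper_width: 15.1
finger_force: 40.0
[-0.56   0.315  0.358  2.075 -0.111  0.87   1.375]
[469.7559891  59.276     149.5581433] [-5.87785252e-01  7.19829328e-17 -8.09016994e-01]
[-0.33   0.57  -0.18  -0.027  0.54  -0.071] norm deg 31
```

```bash
python3 -m pendant '-.3 .6 -.2 -.03 .54 -.07 0; -.3 .6 -.2 -.03 .54 -.07 0; -.3 .6 -.2 -.03 .54 -.07 0; -.3 .6 -.2 -.03 .54 -.07 0; -.3 .6 -.2 -.03 .54 -.07 0; -.3 .6 -.2 -.03 .54 -.07 0; -.3 .6 -.2 -.03 .54 -.07 0; -.3 .6 -.2 -.03 .54 -.07 0'; python3 - <<'E'
from h import *
print(state()["joint_positions"].round(3))
P,R=place(-58,15,up=90); go(P,R)
crop(get_image("side"),220,150,220,165,3,"pics/s3.png")
E
```

```text
t: 6.7
eef_pos: [473.4, 64.5, 150.5]
tool_rot: [[-0.816, -0.003, -0.578], [-0.003, 1.0, -0.001], [0.578, 0.001, -0.816]]
contact_force: [-0.8, -0.0, -1.6]
gripper_width: 14.6
finger_force: 40.0
[-0.405  0.628  0.303  1.717 -0.236  1.449  1.578]
[ 0.24  -0.52   0.29  -0.001  0.012  0.003] norm deg 1
```

View pics/s3.png

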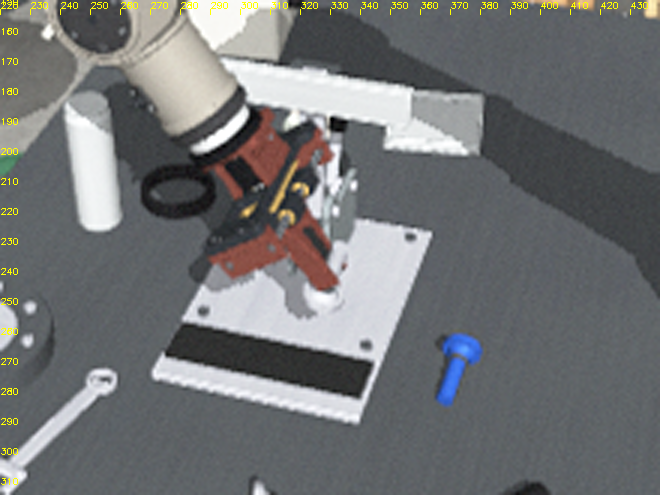

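```bash
python3 - <<'E'
from h import *
s=state();P0,R0=s["eef_pos"],s["tool_rot"]
_,Rg=foot((0,0),0,50); zf=Rg.T@np.array([-np.cos(np.radians(11)),0,-np.sin(np.radians(11))])
G=P0+8*R0[:,2]; z=R0@zf; O=G-32*z; print("z",z.round(3),"O",O.round(),"px base",px("side",O).round(1),px("top",O).round(1))
P,R=place(-58,5,up=15); go(P,R)
P,R=place(-58,5); go(P,R)
E
```

```text
z [-0.271 -0.002  0.963] O [477.  65. 114.] px base [326.  249.1] [326.6 267.7]
[-4.90e+00 -5.40e-01  6.30e+00 -1.00e-03  1.87e-01  3.00e-03] norm deg 11
[-5.76e+00 -5.40e-01  7.53e+00 -1.00e-03  1.87e-01  3.00e-03] norm deg 11
```

Its base shows at label (325,249) and I predicted (326,249), so the foot hasn't turned in the grip. Lowering onto the strip.

```bash
python3 -m pendant '-1 -.2 1.5 0 .1 0 0; -2.5 -.5 3 0 .19 0 0; -4 -.5 5 0 .19 0 0; -4.9 -.5 6.3 0 .19 0 0; -4.9 -.5 6.3 0 .19 0 0; -4.9 -.5 6.3 0 .19 0 0; -4.9 -.5 6.3 0 .19 0 0'; python3 - <<'E'
from h import *
s=state();print(s["joint_positions"].round(3),s["contact_force"])
P,R=place(-58,5); go(P,R)
E
```

```text
t: 7.33
eef_pos: [477.8, 59.8, 72.5]
tool_rot: [[-0.693, -0.003, -0.721], [-0.003, 1.0, -0.001], [0.721, 0.001, -0.693]]
contact_force: [0.4, 0.1, -1.6]
gripper_width: 15.2
finger_force: 40.0
[-0.353  0.852  0.275  1.612 -0.263  1.525  1.62 ] [ 0.41113825  0.05550243 -1.63495003]
[-1.11e+00 -5.00e-02  1.19e+00 -1.00e-03 -2.00e-03  3.00e-03] norm deg 0
```

```bash
python3 -m pendant '-.4 -.05 .4 0 0 0 0; -.8 -.05 .8 0 0 0 0; -1.1 -.05 1.2 0 0 0 0; -1.1 -.05 1.2 0 0 0 0;-1.1 -.05 1.2 0 0 0 0'
```

```text
t: 7.75
eef_pos: [477.4, 59.2, 56.2]
tool_rot: [[-0.692, -0.003, -0.722], [-0.003, 1.0, -0.001], [0.722, 0.002, -0.692]]
contact_force: [4.0, -0.1, 8.7]
gripper_width: 14.9
finger_force: 40.0
```

```bash
python3 -m pendant '0 0 0 0 0 0 1; 0 0 0 0 0 0 1; 0 0 0 0 0 0 1; 0 0 0 0 0 0 1; 0 0 0 0 0 0 1; 0 0 0 0 0 0 1; 0 0 0 0 0 0 1; 0 0 -2 0 0 0 1; 0 0 -5 0 0 0 1; 0 0 -9 0 0 0 1; 0 0 -13 0 0 0 1;  0 0 -13 0 0 0 1'; python3 - <<'E'
from h import *
s=state();print(s["joint_positions"].round(3))
crop(get_image("side"),230,180,200,150,4,"pics/s4.png")
P,R=foot((421,237),13.4,50,100); go(P,R)
P,R=foot((421,237),13.4,50,0); go(P,R)
E
```

```text
t: 8.75
eef_pos: [576.1, 58.9, 148.7]
tool_rot: [[-0.699, -0.003, -0.715], [-0.003, 1.0, -0.001], [0.715, 0.001, -0.699]]
contact_force: [-0.5, -0.3, -0.2]
gripper_width: 87.1
finger_force: 0.0
[-0.318  0.889  0.3    1.31  -0.255  1.779  1.602]
[ 9.230e+00  1.680e+01  1.838e+01 -8.000e-03 -1.665e+00 -2.600e-01] norm deg 97
[-5.700e-01  1.855e+01  1.751e+01 -8.000e-03 -1.665e+00 -2.600e-01] norm deg 97
```

View pics/s4.png

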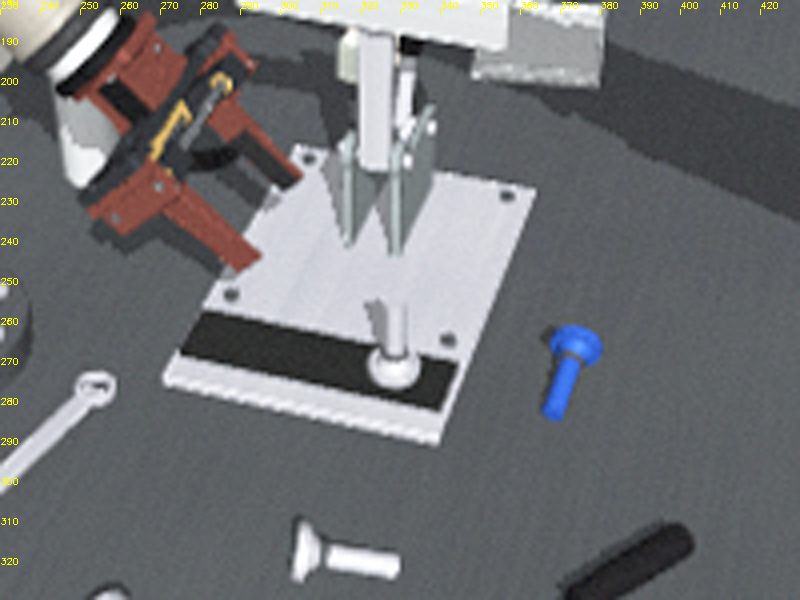

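```bash
python3 - <<'E'
from h import *
print("foot",at("side",328,272.5,16).round())
for p in((281,257.5),(345,270),(275,268),(339.5,282.7)): print(at("side",*p,16).round())
P,R=foot((421,237),13.4,35,0); print(P); P[2]+=130; go(P,R)
E
```

```text
foot [473.  58.  16.]
[634.  33.  16.]
[426.  34.  16.]
[635.  84.  16.]
[428.  91.  16.]
[452.82263275 244.58122049  21.80395818]
[ 8.75  18.6    8.25   0.025 -1.404 -0.25 ] norm deg 82
```

```bash
python3 -m pendant '2 0 -2 0 -.12 0 1; 4.3 2 -4.2 0 -.24 0 1; 5 5 -3.5 0 -.36 -.05 1; 5.5 8 -2 0 -.48 -.1 1; 6 11 0 0 -.6 -.12 1; 6.5 14 2 0 -.72 -.15 1; 7 17 4 .01 -.84 -.17 1; 7.5 18.6 5 .01 -.96 -.2 1; 8 18.6 6 .02 -1.08 -.22 1; 8.7 18.6 8 .02 -1.2 -.25 1; 8.7 18.6 8.2 .025 -1.32 -.25 1; 8.7 18.6 8.2 .025 -1.4 -.25 1'; python3 - <<'E'
from h import *
print(state()["joint_positions"].round(3))
P,R=foot((421,237),13.4,35,0);  P[2]+=130; go(P,R)
P[2]-=70; go(P,R)
E
```

```text
t: 9.8
eef_pos: [455.5, 235.7, 149.7]
tool_rot: [[-0.873, -0.216, 0.437], [-0.198, 0.976, 0.087], [-0.445, -0.011, -0.896]]
contact_force: [0.3, -0.4, -0.3]
gripper_width: 88.0
finger_force: 0.0
[-1.232  0.189  0.541  2.367  0.553  0.244  0.558]
[-0.04   0.92  -0.23  -0.018 -0.15  -0.009] norm deg 9
[ 3.08   1.     6.04  -0.018 -0.15  -0.009] norm deg 9
```

```bash
python3 -m pendant '0 .9 0 -.02 -.1 0 1; 1 1 2 -.02 -.15 0 1; 2 1 4 -.02 -.15 0 1; 3.1 1 6 -.02 -.15 0 1; 3.1 1 6 -.02 -.15 0 1; 3.1 1 6 -.02 -.15 0 1; 3.1 1 6 -.02 -.15 0 1'; python3 - <<'E'
from h import *
print(state()["joint_positions"].round(3))
P,R=foot((421,237),13.4,35,0); go(P,R)
E
```

```text
t: 10.38
eef_pos: [456.1, 223.4, 86.4]
tool_rot: [[-0.818, -0.208, 0.536], [-0.214, 0.975, 0.053], [-0.534, -0.071, -0.843]]
contact_force: [-0.2, -1.6, -0.3]
gripper_width: 88.1
finger_force: 0.0
[-0.562  0.344 -0.275  2.429  1.743  0.454 -0.655]
[ 3.27   2.59   5.38  -0.072 -0.047  0.02 ] norm deg 5
```

```bash
python3 -m pendant '0 2 0 -.07 -.05 .02 1; 0 2.3 0 -.07 -.05 .02 1; 1 2.6 1.5 -.07 -.05 .02 1; 1 2.6 1.5 -.07 -.05 .02 1; 1 2.6 1.5 -.07 -.05 .02 1; 1 2.6 1.5 -.07 -.05 .02 1'; python3 - <<'E'
from h import *
print(state()["joint_positions"].round(3))
P,R=foot((421,237),13.4,35,0); go(P,R)
E
```

```text
t: 10.88
eef_pos: [452.4, 245.9, 67.7]
tool_rot: [[-0.796, -0.227, 0.562], [-0.189, 0.974, 0.126], [-0.576, -0.005, -0.818]]
contact_force: [-0.7, -0.1, -0.1]
gripper_width: 87.7
finger_force: 0.0
[-0.173  0.495 -0.749  2.436  1.934  0.681 -0.792]
[ 2.63e+00 -1.10e-01  3.76e+00 -7.00e-03  3.00e-03 -1.00e-03] norm deg 0
```

```bash
python3 -m pendant '.8 -.1 1.2 0 0 0 1; 1.6 -.1 2.4 0 0 0 1; 2.6 -.1 3.7 0 0 0 1; 2.6 -.1 3.7 0 0 0 1; 2.6 -.1 3.7 0 0 0 1' && python3 -m pendant '0 0 0 0 0 0 0; 0 0 0 0 0 0 0; 0 0 0 0 0 0 0; 0 0 0 0 0 0 0; 0 0 0 0 0 0 0; 0 0 0 0 0 0 0; 0 0 0 0 0 0 0; 0 0 0 0 0 0 0; 0 0 0 0 0 0 0; 0 0 0 0 0 0 0; 0 0 0 0 0 0 0; 0 0 0 0 0 0 0' 40; python3 - <<'E'
from h import *
s=state();print(s["joint_positions"].round(3)); R=s["tool_rot"]; print(R.T@[0,0,18])
E
```

```text
t: 11.3
eef_pos: [452.4, 245.8, 22.3]
tool_rot: [[-0.795, -0.23, 0.562], [-0.191, 0.973, 0.127], [-0.576, -0.006, -0.818]]
contact_force: [0.3, 0.0, 0.4]
gripper_width: 88.0
finger_force: 0.0
t: 12.3
eef_pos: [453.2, 246.0, 22.7]
tool_rot: [[-0.795, -0.228, 0.563], [-0.188, 0.974, 0.129], [-0.577, -0.003, -0.817]]
contact_force: [0.2, -0.4, 0.3]
gripper_width: 15.4
finger_force: 40.0
[-0.055  0.707 -0.896  2.435  2.043  0.887 -0.811]
[-10.3891575   -0.06277498 -14.69902941]
```

```bash
python3 -m pendant '-2 0 -2.8 0 0 0 0; -4.4 0 -6.3 0 0 0 0; -6.8 0 -9.7 0 0 0 0; -9 0 -12.8 0 0 0 0; -10.4 0 -14.7 0 0 0 0; -10.4 0 -14.7 0 .1 0 0; -10.4 0 -14.7 0 .2 0 0; -10.4 0 -14.7 0 .3 0 0; -10.4 0 -14.7 0 .4 0 0; -10.4 0 -14.7 0 .5 0 0; -10.4 0 -14.7 0 .6 0 0; -10.4 0 -14.7 0 .6 0 0'; python3 - <<'E'
from h import *
s=state();print(s["joint_positions"].round(3))
P,R=place(0,10,35,up=100); print(P); go(P,R)
E
```

```text
t: 13.3
eef_pos: [456.4, 246.1, 201.8]
tool_rot: [[-0.975, -0.222, 0.008], [-0.222, 0.975, 0.002], [-0.008, 0.0, -1.0]]
contact_force: [2.4, 1.1, -2.5]
gripper_width: 15.0
finger_force: 40.0
[ 0.248  0.466 -1.092  1.917  0.484  1.044  0.744]
[532.77171396  58.         156.46035488]
[ -3.23  -20.04    4.55   -0.108   0.981   0.207] norm deg 58
```

```bash
python3 -m pendant '-.5 -2 0 0 .1 .02 0; -1 -5 0 -.02 .2 .05 0; -1.5 -8 0 -.03 .3 .08 0; -2 -11 0 -.05 .4 .1 0; -2.5 -14 0 -.07 .5 .13 0; -3 -17 1 -.08 .6 .16 0; -3.2 -20 2 -.1 .7 .2 0; -3.2 -20 3 -.1 .8 .2 0; -3.2 -20 4.5 -.1 .9 .2 0; -3.2 -20 4.5 -.11 .98 .21 0; -3.2 -20 4.5 -.11 .98 .21 0; -3.2 -20 4.5 -.11 .98 .21 0'; python3 - <<'E'
from h import *
s=state();print(s["joint_positions"].round(3))
P,R=place(0,10,35,up=100); go(P,R)
P,R=place(0,10,35,up=15); go(P,R)
E
```

```text
t: 14.3
eef_pos: [530.0, 59.4, 156.8]
tool_rot: [[-0.566, -0.003, -0.824], [0.004, 1.0, -0.006], [0.824, -0.006, -0.566]]
contact_force: [0.1, -0.0, -1.4]
gripper_width: 15.1
finger_force: 40.0
[ 0.163  0.961 -0.571  1.308  0.124  1.908  1.126]
[-0.19  -0.14  -0.21  -0.006  0.009 -0.004] norm deg 1
[-7.19e+00 -9.00e-02  4.61e+00 -6.00e-03  9.00e-03 -4.00e-03] norm deg 1
```

```bash
python3 -m pendant '-2 -.1 1.3 0 .01 0 0; -4 -.1 2.6 0 .01 0 0; -6 -.1 3.9 0 .01 0 0; -7.2 -.1 4.6 0 .01 0 0; -7.2 -.1 4.6 0 .01 0 0; -7.2 -.1 4.6 0 .01 0 0'; python3 - <<'E'
from h import *
s=state();print(s["joint_positions"].round(3))
P,R=place(0,10,35,up=0); go(P,R)
P0,R0=s["eef_pos"],s["tool_rot"]
_,Rg=foot((0,0),0,35); zf=Rg.T@np.array([-np.cos(np.radians(11)),0,-np.sin(np.radians(11))])
G=P0+8*R0[:,2]; z=R0@zf; O=G-32*z; print("z",z.round(3),"O",O.round(),"px base",px("side",O).round(1))
crop(get_image("side"),230,180,200,150,4,"pics/s5.png")
E
```

```text
t: 14.8
eef_pos: [533.2, 58.4, 74.2]
tool_rot: [[-0.559, -0.002, -0.829], [0.0, 1.0, -0.003], [0.829, -0.002, -0.559]]
contact_force: [1.3, -0.2, -2.8]
gripper_width: 14.7
finger_force: 40.0
[ 0.154  1.071 -0.553  1.297  0.168  1.827  1.142]
[-1.45  -0.03   1.03  -0.003 -0.    -0.   ] norm deg 0
z [-0.173  0.001  0.985] O [532.  58.  38.] px base [309.2 263.4]
```

View pics/s5.png

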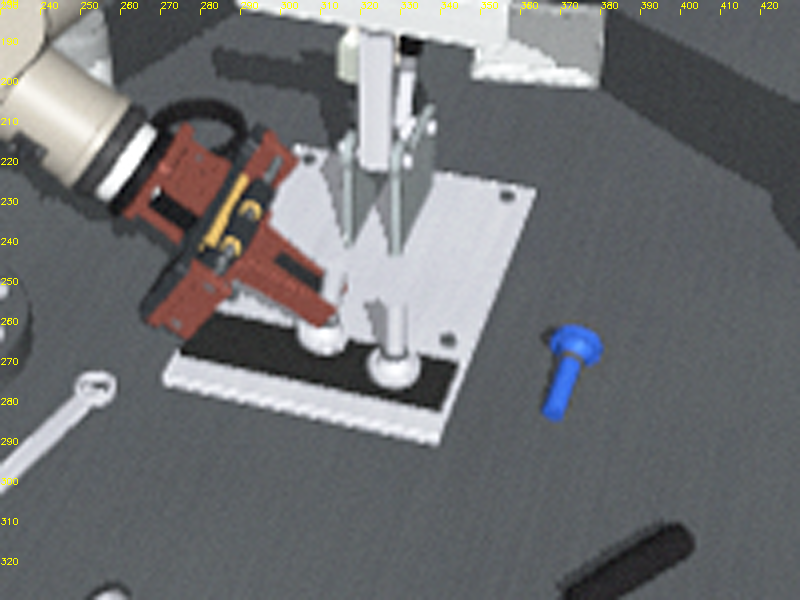

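```bash
python3 -m pendant '-.5 0 .4 0 0 0 0; -1 0 .7 0 0 0 0; -1.4 0 1 0 0 0 0; -1.4 0 1 0 0 0 0; -1.4 0 1 0 0 0 0' && python3 -m pendant '0 0 0 0 0 0 1; 0 0 0 0 0 0 1; 0 0 0 0 0 0 1; 0 0 0 0 0 0 1; 0 0 0 0 0 0 1; 0 0 0 0 0 0 1; 0 0 0 0 0 0 1; 0 0 -2 0 0 0 1; 0 0 -5 0 0 0 1; 1 0 -8 0 0 0 1; 3 0 -10 0 0 0 1;  5 0 -12 0 0 0 1'; python3 - <<'E'
from h import *
s=state();print(s["joint_positions"].round(3))
crop(get_image("side"),180,220,200,150,4,"pics/s6.png")
P,R=foot((542,377),-30.9,50,0); print(P); P[2]+=150; go(P,R)
E
```

```text
t: 15.27
eef_pos: [533.0, 58.1, 56.4]
tool_rot: [[-0.558, -0.002, -0.83], [0.001, 1.0, -0.003], [0.83, -0.002, -0.558]]
contact_force: [0.2, -0.7, -1.8]
gripper_width: 15.0
finger_force: 40.0
t: 16.27
eef_pos: [583.0, 57.8, 121.4]
tool_rot: [[-0.575, 0.003, -0.818], [0.004, 1.0, 0.001], [0.818, -0.003, -0.575]]
contact_force: [-0.9, 0.2, -2.7]
gripper_width: 87.5
finger_force: 0.0
[-0.167  1.008  0.049  1.174 -0.148  1.914  1.47 ]
[568.74886697 360.99113337  20.3930427 ]
[ 4.82  30.47  -0.96  -0.033 -1.763  0.612] norm deg 107
```

View pics/s6.png

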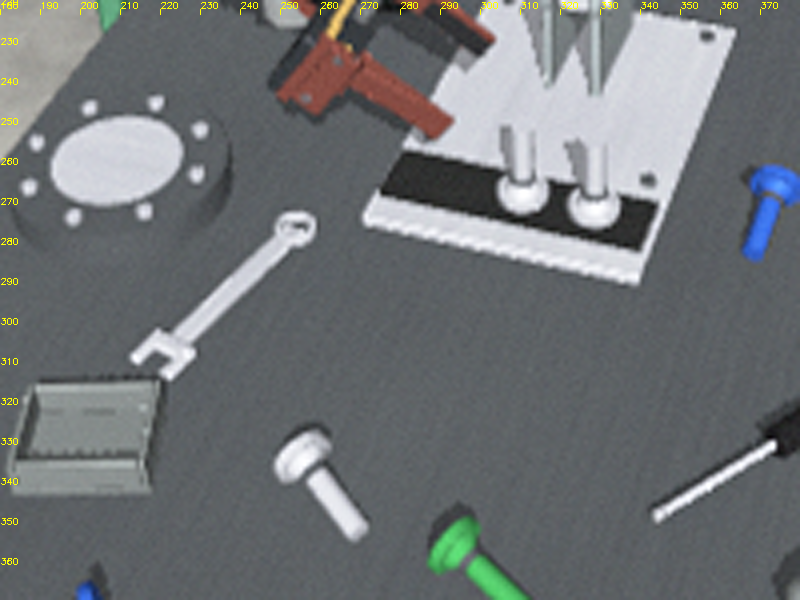

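```bash
python3 -m pendant '3 0 -2.3 0 0 0 1; 5 2 -4 0 -.1 0 1; 6 6 -5 0 -.2 0 1; 6 9 -5 0 -.3 .1 1; 6 12 -5 0 -.4 .13 1; 6 16 -5 0 -.52 .17 1; 6 20 -5 0 -.64 .2 1; 6 23 -4 0 -.76 .24 1; 6 26 -4 0 -.88 .28 1; 5 29 -3 0 -1 .33 1; 5 30 -2 0 -1.1 .37 1; 5 30 -1 0 -1.2 .4 1'; python3 - <<'E'
from h import *
s=state();print(s["joint_positions"].round(3))
P,R=foot((542,377),-30.9,50,0); P[2]+=130; go(P,R)
E
```

```text
t: 17.32
eef_pos: [562.0, 363.8, 168.8]
tool_rot: [[-0.912, 0.343, 0.226], [0.298, 0.931, -0.209], [-0.282, -0.123, -0.951]]
contact_force: [0.3, 0.2, -0.7]
gripper_width: 87.4
finger_force: 0.0
[-0.898  0.523  0.111  1.695  0.32   0.944  0.243]
[-1.80e-01  2.00e-01  1.96e+00 -1.00e-03 -5.70e-01  2.26e-01] norm deg 35
```

```bash
python3 -m pendant '-.2 .2 1 0 -.12 .05 1; -.2 .2 2 0 -.24 .1 1; -.2 .2 2 0 -.36 .15 1; -.2 .2 2 0 -.48 .2 1; -.2 .2 2 0 -.57 .23 1; -.2 .2 2 0 -.57 .23 1; -.2 .2 2 0 -.57 .23 1; -.2 .2 2 0 -.57 .23 1; -.2 .2 2 0 -.57 .23 1'; python3 - <<'E'
from h import *
s=state();print(s["joint_positions"].round(3))
P,R=foot((542,377),-30.9,50,0); P[2]+=50; go(P,R);P[2]-=50; go(P,R)
E
```

```text
t: 18.07
eef_pos: [573.2, 353.1, 151.3]
tool_rot: [[-0.551, 0.525, 0.649], [0.336, 0.851, -0.403], [-0.764, -0.004, -0.646]]
contact_force: [0.2, 0.0, 0.1]
gripper_width: 87.9
finger_force: 0.0
[-1.373  0.664  0.472  1.893  0.853  0.823 -0.628]
[ 6.69e+00  4.70e-01  4.62e+00 -1.20e-02 -4.00e-03 -5.00e-03] norm deg 1
[ 1.051e+01  4.900e-01  7.850e+00 -1.200e-02 -4.000e-03 -5.000e-03] norm deg 1
```

```bash
python3 - <<'E'
from h import *
print(at("top",208,273,25).round())
P,R=foot((542,377),-30.9,40,0); P[2]+=40; go(P,R);P[2]-=40; go(P,R)
E
```

```text
[472. 377.  25.]
[ 7.31e+00  4.80e-01  5.28e+00 -1.20e-02  1.71e-01 -6.00e-03] norm deg 10
[ 1.037e+01  4.900e-01  7.860e+00 -1.200e-02  1.710e-01 -6.000e-03] norm deg 10
```

```bash
python3 -m pendant '2 .3 1 0 .1 0 1; 4 .5 2.5 -.01 .17 0 1; 6 .5 4 -.01 .17 0 1; 7.3 .5 5.2 -.01 .17 0 1; 7.3 .5 5.2 -.01 .17 0 1;8 .5 5.9 -.01 .17 0 1; 9 .5 6.7 -.01 .17 0 1; 10.4 .5 7.8 -.01 .17 0 1; 10.4 .5 7.8 -.01 .17 0 1; 10.4 .5 7.8 -.01 .17 0 1' && python3 -m pendant '0 0 0 0 0 0 0; 0 0 0 0 0 0 0; 0 0 0 0 0 0 0; 0 0 0 0 0 0 0; 0 0 0 0 0 0 0; 0 0 0 0 0 0 0; 0 0 0 0 0 0 0; 0 0 0 0 0 0 0; 0 0 0 0 0 0 0; 0 0 0 0 0 0 0; 0 0 0 0 0 0 0; 0 0 0 0 0 0 0' 40; python3 - <<'E'
from h import *
s=state();print(s["joint_positions"].round(3)); R=s["tool_rot"]; print(R.T@[0,0,18])
P,R=foot((542,377),-30.9,40,0); go(P,R)
E
```

```text
t: 18.9
eef_pos: [567.4, 362.1, 20.0]
tool_rot: [[-0.654, 0.516, 0.553], [0.395, 0.857, -0.332], [-0.645, 0.001, -0.764]]
contact_force: [0.1, -0.3, -0.1]
gripper_width: 87.8
finger_force: 0.0
t: 19.9
eef_pos: [567.2, 362.2, 20.1]
tool_rot: [[-0.654, 0.516, 0.553], [0.395, 0.857, -0.331], [-0.645, 0.002, -0.764]]
contact_force: [-1.0, 0.5, -1.0]
gripper_width: 15.4
finger_force: 39.9
[-1.274  0.815  0.402  1.888  0.786  0.601 -0.65 ]
[-11.60669984   0.03217462 -13.75803342]
[-0.31  -0.03   0.09  -0.     0.003 -0.003] norm deg 0
```

```bash
python3 -m pendant '-2 0 -2.4 0 0 0 0; -4.5 0 -5.4 0 0 0 0; -7 0 -8.4 0 0 0 0; -9.5 0 -11.2 0 0 0 0; -11.6 0 -13.8 0 0 0 0; -11.6 0 -13.8 0 .1 0 0; -11.6 0 -13.8 0 .2 0 0; -11.6 0 -13.8 0 .3 0 0; -11.6 0 -13.8 0 .4 0 0; -11.6 0 -13.8 0 .5 0 0; -11.6 0 -13.8 0 .6 0 0; -11.6 0 -13.8 0 .7 0 0'; python3 - <<'E'
from h import *
s=state();print(s["joint_positions"].round(3))
P,R=place(56,13,40,up=100,s=37,d=9); print(P); go(P,R)
E
```

```text
t: 20.9
eef_pos: [566.8, 362.2, 201.1]
tool_rot: [[-0.857, 0.515, -0.002], [0.515, 0.857, 0.005], [0.004, 0.004, -1.0]]
contact_force: [1.0, -0.6, -2.9]
gripper_width: 15.0
finger_force: 39.9
[-0.699  0.504  0.057  1.6   -0.038  1.037  0.4  ]
[586.73551993  56.768      159.67540868]
[-17.46  -25.16    3.98    0.231   0.814  -0.507] norm deg 56
```

```bash
python3 -m pendant '-1.8 -2.5 0 0 .05 -.1 0; -3.6 -5 0 .05 .12 -.18 0; -5.3 -7.5 0 .07 .22 -.2 0; -7 -10 0 .1 .3 -.25 0; -9 -12.5 0 .13 .4 -.3 0; -10.8 -15 0 .15 .5 -.35 0; -12.6 -17.5 0 .17 .6 -.4 0; -14.4 -20 0 .2 .7 -.45 0; -16 -22.5 1 .22 .8 -.5 0; -17.4 -25 2 .23 .81 -.51 0; -17.4 -25.1 3.9 .23 .81 -.51 0;-17.4 -25.1 3.9 .23 .81 -.51 0'; python3 - <<'E'
from h import *
s=state();print(s["joint_positions"].round(3))
P,R=place(56,13,40,up=100,s=37,d=9); go(P,R)
P,R=place(56,13,40,up=15,s=37,d=9); go(P,R)
E
```

```text
t: 21.9
eef_pos: [585.1, 54.4, 156.6]
tool_rot: [[-0.67, 0.002, -0.742], [0.006, 1.0, -0.003], [0.742, -0.006, -0.67]]
contact_force: [-0.4, 0.9, -1.6]
gripper_width: 15.3
finger_force: 39.9
[-0.122  0.899 -0.037  1.234 -0.089  1.838  1.422]
[ 0.12   0.24  -0.33  -0.003  0.001 -0.006] norm deg 0
[-6.19e+00  2.90e-01  5.36e+00 -3.00e-03  1.00e-03 -6.00e-03] norm deg 0
```

```bash
python3 -m pendant '-2 .2 1.3 0 0 0 0; -4 .3 3.2 0 0 0 0; -5.2 .3 4.5 0 0 0 0; -6.2 .3 5.3 0 0 0 0; -6.2 .3 5.3 0 0 0 0; -6.2 .3 5.3 0 0 0 0'; python3 - <<'E'
from h import *
s=state();print(s["joint_positions"].round(3))
P,R=place(56,13,40,up=0,s=37,d=9); go(P,R)
P0,R0=s["eef_pos"],s["tool_rot"]
_,Rg=foot((0,0),0,40); zf=Rg.T@np.array([-np.cos(np.radians(11)),0,-np.sin(np.radians(11))])
G=P0+9*R0[:,2]; z=R0@zf; O=G-33*z; print("z",z.round(3),"O",O.round(),"px base",px("side",O).round(1))
crop(get_image("side"),230,180,200,150,4,"pics/s7.png")
E
```

```text
t: 22.4
eef_pos: [589.3, 60.9, 80.0]
tool_rot: [[-0.674, -0.003, -0.739], [-0.0, 1.0, -0.004], [0.739, -0.003, -0.674]]
contact_force: [-0.5, 0.3, -2.0]
gripper_width: 14.8
finger_force: 39.9
[-0.127  0.988 -0.042  1.236 -0.085  1.74   1.429]
[-1.33  -0.41   1.56  -0.004  0.007  0.   ] norm deg 0
z [-0.232  0.002  0.973] O [590.  61.  42.] px base [290.7 259.6]
```

View pics/s7.png

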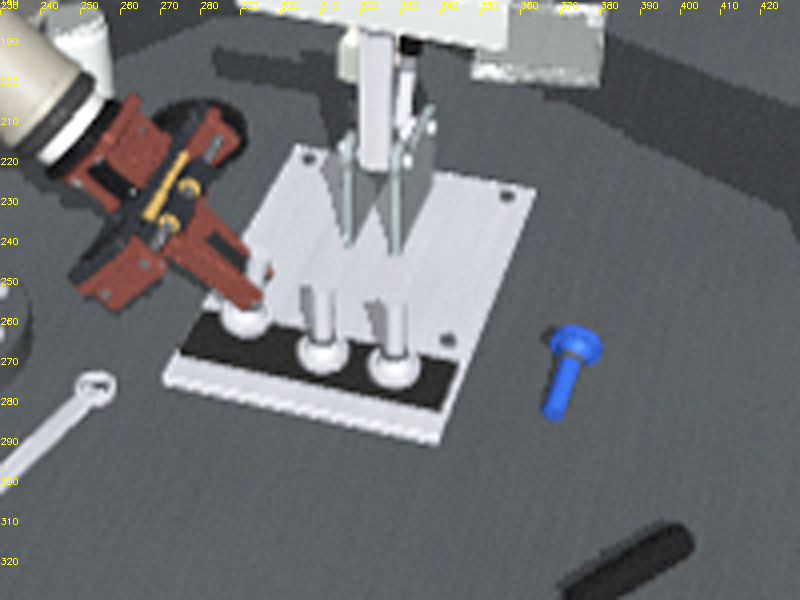

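Both standing feet are upright, and the third is over its place with its disc at (291,259), as predicted. Lowering it and letting go.

```bash
python3 -m pendant '-.5 -.2 .6 0 0 0 0; -1 -.4 1.1 0 0 0 0; -1.3 -.4 1.5 0 0 0 0; -1.35 -.4 1.6 0 0 0 0; -1.35 -.4 1.6 0 0 0 0' && python3 -m pendant '0 0 0 0 0 0 1; 0 0 0 0 0 0 1; 0 0 0 0 0 0 1; 0 0 0 0 0 0 1; 0 0 0 0 0 0 1; 0 0 0 0 0 0 1; 0 0 0 0 0 0 1; 0 0 -2 0 0 0 1; 0 0 -5 0 0 0 1; 2 0 -8 0 0 0 1; 5 0 -10 0 0 0 1;  8 0 -12 0 0 0 1'; python3 - <<'E'
from h import *
s=state();print(s["joint_positions"].round(3))
crop(get_image("side"),230,140,200,150,4,"pics/s8.png")
E
```

```text
t: 22.87
eef_pos: [586.8, 55.5, 59.1]
tool_rot: [[-0.675, -0.002, -0.738], [0.002, 1.0, -0.004], [0.738, -0.004, -0.675]]
contact_force: [1.0, -1.7, 0.8]
gripper_width: 15.0
finger_force: 39.9
t: 23.87
eef_pos: [614.1, 56.7, 192.0]
tool_rot: [[-0.687, -0.0, -0.726], [0.001, 1.0, -0.001], [0.726, -0.001, -0.687]]
contact_force: [0.8, 1.3, 0.5]
gripper_width: 87.4
finger_force: 0.0
[-0.16   0.9    0.039  1.135 -0.126  1.915  1.456]
```

View pics/s8.png

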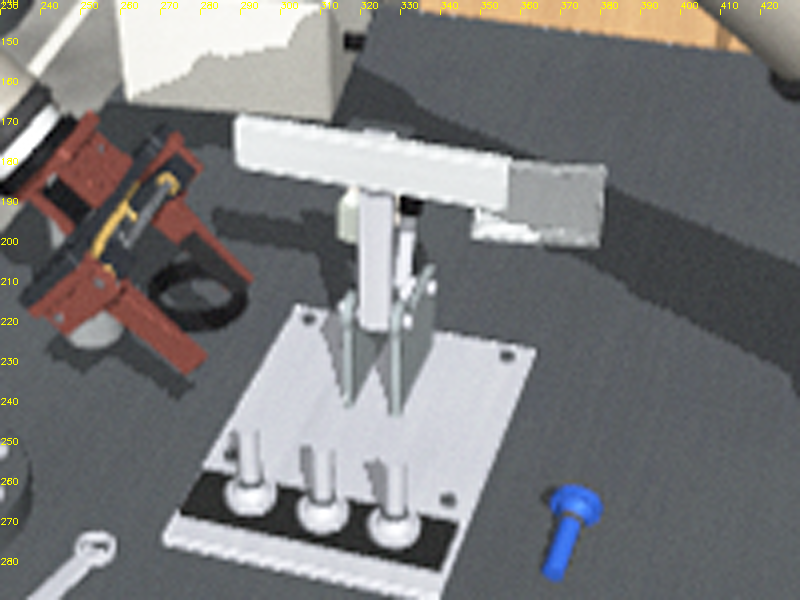

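The third foot also stands: the discs are at (292,263), (310,267) and (328,271), all upright on the strip, and the handle is open. Next is the handle.

```bash
python3 - <<'E'
from h import *
go((545,57,320),tilt(np.pi,0))
E
python3 -m pendant '2 0 -2 0 0 0 0; 4 0 -4 0 -.1 0 0; 7 0 -6 0 -.2 0 0; 10 0 -7 0 -.3 0 0; 12 0 -6 0 -.4 0 0; 14 0 -5 0 -.5 0 0; 14 0 -4 0 -.6 0 0; 14 0 -4 0 -.7 0 0; 14 0 -4 0 -.81 0 0; 14 0 -4 0 -.81 0 0'; python3 - <<'E'
from h import *
print(state()["joint_positions"].round(3))
go((527,-150,320),tilt(np.radians(88.7),0))
E
```

```text
[ 1.351e+01  1.000e-02 -3.410e+00 -0.000e+00 -8.040e-01  1.000e-03] norm deg 46
t: 24.75
eef_pos: [542.6, 56.5, 322.2]
tool_rot: [[-1.0, -0.002, -0.002], [-0.002, 1.0, -0.002], [0.002, -0.002, -1.0]]
contact_force: [-0.0, -0.2, -0.7]
gripper_width: 24.4
finger_force: 0.0
[-0.231  0.192  0.015  1.758 -0.002  1.194  1.356]
[ 1.590e+00 -2.065e+01  2.600e-01 -3.000e-03 -0.000e+00  1.595e+00] norm deg 91
```

```bash
python3 -m pendant '0 -2 0 0 0 .12 0; .3 -4 0 0 0 .24 0; .5 -6 0 0 0 .36 0; .7 -8 0 0 0 .48 0; .9 -10 0 0 0 .6 0; 1 -12 0 0 0 .72 0; 1.2 -14 0 0 0 .84 0; 1.3 -16 0 0 0 .96 0; 1.5 -18 0 0 0 1.08 0; 1.6 -20.6 .2 0 0 1.2 0; 1.6 -20.6 .2 0 0 1.32 0; 1.6 -20.6 .2 0 0 1.44 0'; python3 - <<'E'
from h import *
print(state()["joint_positions"].round(3))
go((527,-150,174),tilt(np.radians(88.7),0))
E
```

```text
t: 25.75
eef_pos: [529.7, -151.5, 319.5]
tool_rot: [[-0.122, 0.993, -0.009], [0.993, 0.122, -0.002], [-0.001, -0.01, -1.0]]
contact_force: [0.3, -0.2, -1.0]
gripper_width: 0.5
finger_force: 0.0
[-0.105  0.206  0.318  1.762 -0.065  1.193  0.353]
[ 2.000e-01 -1.100e-01  1.455e+01 -1.000e-02  2.000e-03  1.450e-01] norm deg 8
```

```bash
python3 -m pendant '.1 -.1 0 -.01 0 .1 0; .2 -.1 2 -.01 0 .145 0; .2 -.1 5 -.01 0 .145 0; .2 -.1 8 -.01 0 .145 0; .2 -.1 11 -.01 0 .145 0; .2 -.1 13 -.01 0 .145 0; .2 -.1 14.5 -.01 0 .145 0; .2 -.1 14.5 -.01 0 .145 0; .2 -.1 14.5 -.01 0 .145 0'; python3 - <<'E'
from h import *
print(state()["joint_positions"].round(3))
P0=state()["eef_pos"]
for a in range(20,91,5):
    p=np.radians(a); print(a, "tx(cm, +y) %.2f  tz(down) %.2f"%((-147-90*np.sin(p)+10.5*np.cos(p)-P0[1])/10, -(99+90*np.cos(p)+10.5*np.sin(p)-P0[2])/10))
E
```

```text
t: 26.5
eef_pos: [527.7, -147.9, 174.1]
tool_rot: [[0.013, 1.0, 0.0], [1.0, -0.013, -0.001], [-0.001, 0.0, -1.0]]
contact_force: [-0.2, 0.4, -0.2]
gripper_width: 0.3
finger_force: 0.0
[-0.088  0.348  0.306  1.94  -0.133  0.872  0.273]
20 tx(cm, +y) -2.00  tz(down) -1.30
25 tx(cm, +y) -2.77  tz(down) -1.09
30 tx(cm, +y) -3.50  tz(down) -0.81
35 tx(cm, +y) -4.22  tz(down) -0.46
40 tx(cm, +y) -4.89  tz(down) -0.06
45 tx(cm, +y) -5.53  tz(down) 0.41
50 tx(cm, +y) -6.13  tz(down) 0.92
55 tx(cm, +y) -6.68  tz(down) 1.49
60 tx(cm, +y) -7.18  tz(down) 2.10
65 tx(cm, +y) -7.63  tz(down) 2.76
70 tx(cm, +y) -8.01  tz(down) 3.45
75 tx(cm, +y) -8.33  tz(down) 4.17
80 tx(cm, +y) -8.59  tz(down) 4.92
85 tx(cm, +y) -8.79  tz(down) 5.68
90 tx(cm, +y) -8.91  tz(down) 6.46
```

```bash
python3 -m pendant '-.8 0 0 0 0 0 0; -1.6 0 0 0 0 0 0; -2.2 0 0 0 0 0 0; -2.8 0 0 0 0 0 0; -3.4 0 0 0 0 0 0; -4 0 0 0 0 0 0; -4.6 0 0 0 0 0 0; -5.1 0 .2 0 0 0 0; -5.6 0 .5 0 0 0 0; -6.1 0 .9 0 0 0 0; -6.7 0 1.5 0 0 0 0; -7.2 0 2.1 0 0 0 0' && python3 -m pendant '-.2 0 .3 0 0 0 0; -.4 0 .6 0 0 0 0; -.4 0 .6 0 0 0 0'; python3 - <<'E'
from h import *
print(state()["joint_positions"].round(3)); cv2.imwrite("pics/t9.png",get_image("top")[:,:,::-1]); s=get_image("side"); t=cv2.imread("pics/t9.png")
a=cv2.resize(s[120:300,220:420,::-1],None,fx=3,fy=3); cv2.imwrite("pics/s9.png",a)
E
```

```text
t: 27.5
eef_pos: [526.6, -220.6, 153.1]
tool_rot: [[0.013, 1.0, 0.003], [1.0, -0.013, -0.002], [-0.002, 0.003, -1.0]]
contact_force: [0.7, 0.6, -0.8]
gripper_width: 0.6
finger_force: 0.0
t: 27.75
eef_pos: [526.3, -224.1, 146.9]
tool_rot: [[0.014, 1.0, 0.002], [1.0, -0.014, -0.001], [-0.001, 0.002, -1.0]]
contact_force: [-1.1, 0.2, -1.1]
gripper_width: 0.4
finger_force: 0.0
[ 0.048  0.422  0.314  1.909 -0.171  0.834  0.437]
```

View pics/s9.png

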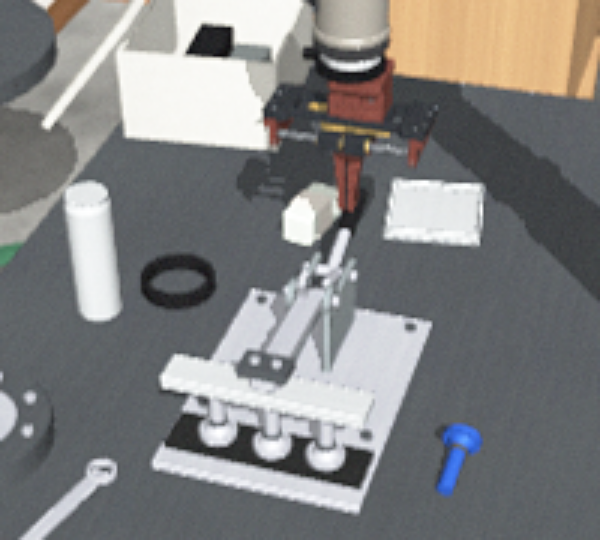

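The bar has come down on all three feet and the finger is resting on the grip. Pushing over the high point.

```bash
python3 -m pendant '-.3 0 .4 0 0 0 0; -.5 0 .8 0 0 0 0; -.7 0 1.2 0 0 0 0; -.8 0 1.6 0 0 0 0; -.9 0 2 0 0 0 0; -1 0 2.4 0 0 0 0; -1.1 0 2.8 0 0 0 0; -1.2 0 3.2 0 0 0 0; -1.2 0 3.5 0 0 0 0; -1.3 0 3.75 0 0 0 0; -1.3 0 3.9 0 0 0 0; -1.3 0 3.9 0 0 0 0'
```

```text
t: 28.85
eef_pos: [526.6, -235.7, 110.8]
tool_rot: [[0.013, 1.0, 0.003], [1.0, -0.013, 0.001], [0.001, 0.003, -1.0]]
contact_force: [-7.5, 5.8, 23.6]
gripper_width: 0.6
finger_force: 12.6
```

```bash
python3 -m pendant '0 0 -1 0 0 0 0; 0 0 -3 0 0 0 0; 0 0 -7 0 0 0 0; 0 0 -11 0 0 0 0; 0 0 -15 0 0 0 0; 0 -2 -19 0 0 0 0; 4 -5 -20 0 0 0 .5; 8 -8 -20 0 0 0 1; 12 -10 -20 0 0 0 1; 16 -10 -20 0 0 0 1; 20 -10 -20 0 0 0 1; 20 -10 -20 0 0 0 1'; python3 - <<'E'
from h import *
print(state()["joint_positions"].round(3)); im=get_image("top"); np.save("pics/t10.npy",im)
crop(im,380,190,190,130,4,"pics/t10.png")
E
```

```text
t: 29.85
eef_pos: [427.6, -29.9, 308.4]
tool_rot: [[0.007, 1.0, 0.004], [1.0, -0.007, 0.001], [0.001, 0.004, -1.0]]
contact_force: [-0.0, 0.1, 0.0]
gripper_width: 36.8
finger_force: 0.0
[-0.243 -0.021  0.166  2.025  0.004  1.133 -0.086]
```

View pics/t10.png

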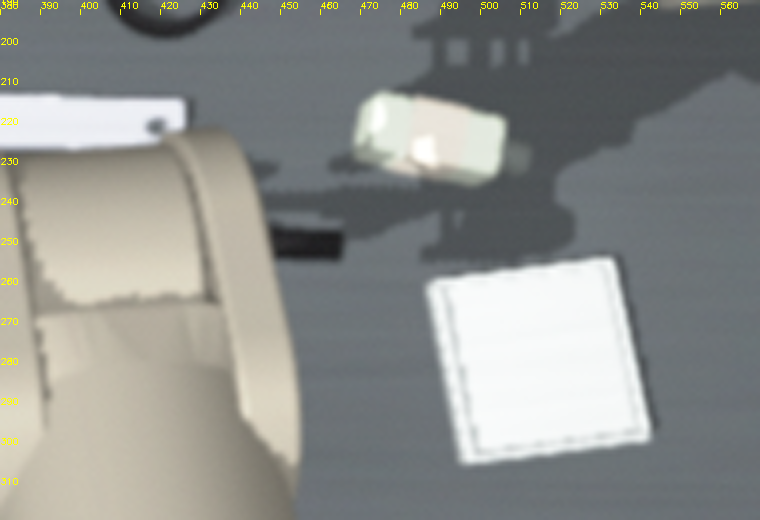

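The handle's end is now at (463,249), so it lies level. The bottle is still at (468–505, 212–236), and the tray runs from (487,258) to (542,300). I'll fit the bottle pose to its outline.

```bash
python3 - <<'E'
from h import *
from scipy.optimize import differential_evolution as DE
print("handle end",at("top",463.5,249,90).round())
im=np.load("pics/t10.npy"); sub=im[200:245,455:508].astype(int)
m=(sub.min(2)>150).astype(np.uint8); m[:4]=0; print(m.sum())
S=4
M=cv2.resize(m*255,None,fx=S,fy=S,interpolation=cv2.INTER_LINEAR)>127
def hull(p):
    x,y,a=p; d=np.array([np.cos(a),np.sin(a),0]); e=np.array([-d[1],d[0],0])
    pts=[px("top",np.array([x,y,z])+u*d+v*e) for u in(0,85) for v in(-20,20) for z in(0,40)]
    return cv2.convexHull(np.float32(pts))
def cost(p):
    h=((hull(p)-[455,200]+.5)*S).astype(np.int32); k=np.zeros(M.shape,np.uint8); cv2.fillConvexPoly(k,h,1); return (k.astype(bool)^M).sum()
r=DE(cost,[(560,650),(-360,-300),(-2.2,-1)],seed=0,maxiter=60,tol=1e-6)
print("bottle underside centre",r.x[:2].round(1),"cap dir deg",np.degrees(r.x[2]).round(1),"mismatch px",r.fun/S/S)
print(hull(r.x).reshape(-1,2).round(1).tolist())
E
```

```text
handle end [ 529. -276.   90.]
613Traceback (most recent call last):
  File "<stdin>", line 14, in <module>
    return fun(*args, **kwargs)
    ret = solver.solve()
    next(self)
    ~~~~^^^^^^
    energy = self.func(parameters)
    return self.f(x, *self.args)
           ~~~~~~^^^^^^^^^^^^^^^
  File "<stdin>", line 13, in cost
  File "<stdin>", line 10, in hull
  File "h.py", line 9, in px
    c=calibration(n); p=np.array(c["K"])@(np.array(c["R"])@np.asarray(X,float)+c["t"]); return p[:2]/p[2]
ValueError: time passes only in moves, steps and waits
```

```bash
sed -i 's/^def ray/import functools\ncalibration=functools.cache(calibration)\ndef ray/' h.py; python3 - <<'E'
from h import *
from scipy.optimize import differential_evolution as DE
im=np.load("pics/t10.npy"); sub=im[200:245,455:508].astype(int)
m=(sub.min(2)>150).astype(np.uint8); m[:4]=0
S=4
M=cv2.resize(m*255,None,fx=S,fy=S,interpolation=cv2.INTER_LINEAR)>127
def hull(p):
    x,y,a=p; d=np.array([np.cos(a),np.sin(a),0]); e=np.array([-d[1],d[0],0])
    pts=[px("top",np.array([x,y,z])+u*d+v*e) for u in(0,85) for v in(-20,20) for z in(0,40)]
    return cv2.convexHull(np.float32(pts))
def cost(p):
    h=((hull(p)-[455,200]+.5)*S).astype(np.int32); k=np.zeros(M.shape,np.uint8); cv2.fillConvexPoly(k,h,1); return (k.astype(bool)^M).sum()
r=DE(cost,[(560,650),(-360,-300),(-2.2,-1)],seed=0,maxiter=40)
print("bottle underside centre",r.x[:2].round(1),"cap dir deg",np.degrees(r.x[2]).round(1),"mismatch px",r.fun/S/S)
print(hull(r.x).reshape(-1,2).round(1).tolist()); print("P",state()["eef_pos"])
E
```

```text
bottle underside centre [ 615.7 -320.7] cap dir deg -98.5 mismatch px 85.3125
[[506.20001220703125, 217.3000030517578], [504.8999938964844, 232.0], [499.0, 234.89999389648438], [467.6000061035156, 230.1999969482422], [469.1000061035156, 216.0], [473.8999938964844, 212.5]]
P [428.0243277  -28.75101016 308.28219485]
```

```bash
cat >> h.py <<'E'
def bot(pitch,up=0,U=(617,-320),cap=-103,s=50,d=2):
    c=np.radians(cap); dv=np.array([np.cos(c),np.sin(c),0]); G=np.array([U[0],U[1],20])+s*dv
    R=tilt(c+np.pi,np.radians(pitch)); return G-d*R[:,2]+[0,0,up],R
E
python3 - <<'E'
from h import *
P,R=bot(45,140); print(P); go(P,R); _,R=bot(0); P[2]=300; go(P,R)
E
```

```text
[ 605.43431845 -370.0964706   161.41421356]
[-34.06   17.85   14.73   -0.084   0.781   0.212] norm deg 47
[-3.405e+01  1.790e+01  8.700e-01  4.000e-03 -1.000e-03  2.220e-01] norm deg 13
```

```bash
python3 -m pendant '-3.4 1.8 0 0 0 .02 1; -6.8 3.6 0 0 0 .04 1; -10.2 5.4 0 0 0 .06 1; -13.6 7.1 0 0 0 .09 1; -17 8.9 0 0 0 .11 1; -20.4 10.7 .2 0 0 .13 1; -23.8 12.5 .4 0 0 .15 1; -27.2 14.3 .6 0 0 .17 1; -30.6 16.1 .8 0 0 .2 1; -34 17.9 .8 0 0 .22 1; -34 17.9 .8 0 0 .22 1; -34 17.9 .8 0 0 .22 1' && python3 -m pendant '0 0 1 0 .1 0 1; 0 0 3 0 .2 0 1; 0 0 6 0 .3 0 1; 0 0 8 0 .4 0 1; 0 0 10 0 .5 0 1; 0 0 12 0 .6 0 1; 0 0 13.8 0 .7 0 1; 0 0 13.8 0 .785 0 1; 0 0 13.8 0 .785 0 1; 0 0 13.8 0 .785 0 1; 0 0 13.8 0 .785 0 1; 0 0 13.8 0 .785 0 1'; python3 - <<'E'
from h import *
print(state()["joint_positions"].round(3)); P,R=bot(45,140); go(P,R)
im=get_image("side"); cv2.imwrite("pics/s11.png",im[:,:,::-1])
E
```

```text
t: 30.9
eef_pos: [602.5, -380.2, 299.4]
tool_rot: [[0.234, 0.972, 0.001], [0.972, -0.234, -0.002], [-0.002, 0.001, -1.0]]
contact_force: [-0.4, -0.1, -0.2]
gripper_width: 87.6
finger_force: 0.0
t: 31.9
eef_pos: [605.3, -376.5, 165.8]
tool_rot: [[0.157, 0.974, 0.166], [0.692, -0.229, 0.685], [0.705, 0.007, -0.709]]
contact_force: [0.8, 0.9, -0.3]
gripper_width: 88.0
finger_force: 0.0
[ 0.665  0.86   0.15   1.278 -0.757  1.531  0.802]
[ 0.13  -0.14   0.75   0.008  0.003  0.003] norm deg 1
```

```bash
python3 - <<'E'
from h import *
im=cv2.imread("pics/s11.png").astype(int); c=np.radians(-103); d=np.array([np.cos(c),np.sin(c),0]); e=np.array([-d[1],d[0],0])
H=cv2.convexHull(np.float32([px("side",np.array([617,-320,z])+u*d+v*e) for u in(0,85) for v in(-20,20) for z in(0,40)])).reshape(-1,2)
print(H.round().tolist())
b=(im.min(2)>150).astype(np.uint8); n,l,st,ce=cv2.connectedComponentsWithStats(b)
for i in range(1,n):
    if st[i,4]>40 and abs(ce[i]-H.mean(0)).max()<40: print(st[i],ce[i].round())
u0,v0=H.min(0).astype(int)-6; u1,v1=H.max(0).astype(int)+6
for v in range(v0,v1): print(v,''.join('#' if im[v,u].min()>150 else '+' if im[v,u].min()>110 else '.' for u in range(u0,u1)))
print(u0)
E
```

```text
[[333.0, 183.0], [333.0, 192.0], [323.0, 203.0], [313.0, 200.0], [313.0, 191.0], [324.0, 180.0]]
[314 181  20  21 303] [323. 191.]
[328 199  11  18  86] [333. 208.]
174 ................................
175 ................................
176 ................................
177 ................................
178 ................................
179 ................................
180 ..................+.............
181 ................+#####+.++......
182 ...............+##########+.....
183 .............##############.....
184 ............###############.....
185 ...........################.....
186 ..........################+.....
187 .........+################+.....
188 .........#################+.....
189 ........##################+.....
190 .......####################.....
191 .......###################+.....
192 .......###################......
193 .......##################.......
194 .......#################........
195 .......################+........
196 .......###############+.........
197 .......##############+..........
198 .......##############...........
199 .......+############.......##...
200 .........+########........####..
201 ............+####........+####..
202 .........................#####..
203 ........................+####...
204 ..................++....####+...
205 .................+##...+####....
206 .................##+...####+.+++
207 ..............+#+##+..+####..##+
307
```

```bash
python3 -m pendant '-2 -.1 2.5 0 0 0 1; -4 -.2 5 0 0 0 1; -6 -.2 7 0 0 0 1; -8 -.2 9 0 0 0 1; -9 -.2 10 0 0 0 1; -9.7 -.2 10.7 0 0 0 1; -9.7 -.2 10.7 0 0 0 1; -9.7 -.2 10.7 0 0 0 1' && python3 -m pendant '0 0 0 0 0 0 0; 0 0 0 0 0 0 0; 0 0 0 0 0 0 0; 0 0 0 0 0 0 0; 0 0 0 0 0 0 0; 0 0 0 0 0 0 0; 0 0 0 0 0 0 0; 0 0 0 0 0 0 0; 0 0 0 0 0 0 0; 0 0 0 0 0 0 0; 0 0 0 0 0 0 0; 0 0 0 0 0 0 0' 35; python3 - <<'E'
from h import *
s=state(); print(s["joint_positions"].round(3)); P,R=bot(45); go(P,R); print(s["tool_rot"].T@[0,0,18])
E
```

```text
t: 32.62
eef_pos: [604.6, -371.0, 20.4]
tool_rot: [[0.16, 0.973, 0.167], [0.69, -0.231, 0.686], [0.706, 0.005, -0.708]]
contact_force: [-0.2, 0.0, 0.6]
gripper_width: 87.9
finger_force: 0.0
t: 33.62
eef_pos: [604.0, -370.8, 19.1]
tool_rot: [[0.161, 0.973, 0.166], [0.689, -0.231, 0.687], [0.706, 0.004, -0.708]]
contact_force: [0.8, -1.0, 0.9]
gripper_width: 39.8
finger_force: 35.0
[ 0.674  1.025  0.125  1.312 -0.782  1.374  0.92 ]
[ 0.23   0.13  -0.09   0.007  0.001 -0.002] norm deg 0
[ 12.71634753   0.07244467 -12.73928009]
```

```bash
cat >> h.py <<'E'
def botplace(yaw,up=0,O=(458,-424),gap=1,s=50,d=2,pitch=-45):
    R=tilt(np.radians(yaw),np.radians(pitch)); return np.array([O[0],O[1],4+gap+s+up])-d*R[:,2],R
E
python3 -m pendant '2 0 -2 0 0 0 0; 5 0 -5 0 0 0 0; 8 0 -8 0 0 0 0; 11 0 -11 0 0 0 0; 12.7 0 -12.7 0 -.1 0 0; 12.7 0 -12.7 0 -.2 0 0; 12.7 0 -12.7 0 -.3 0 0; 12.7 0 -12.7 0 -.4 0 0; 12.7 0 -12.7 0 -.5 0 0; 12.7 0 -12.7 0 -.6 0 0; 12.7 0 -12.7 0 -.7 0 0;  12.7 0 -12.7 0 -.785 0 0'; python3 - <<'E'
from h import *
s=state(); print(s["joint_positions"].round(3)); P,R=botplace(0,90); print(P);go(P,R)
R0=s["tool_rot"]; print((R0.T@(P-s["eef_pos"])/10).round(2)); go(P,tilt(0,0))
E
```

```text
t: 34.62
eef_pos: [603.5, -369.7, 199.3]
tool_rot: [[0.23, 0.973, 0.004], [0.973, -0.23, -0.005], [-0.004, 0.005, -1.0]]
contact_force: [-0.1, 0.9, -1.5]
gripper_width: 39.5
finger_force: 35.0
[ 0.182  0.59   0.422  1.53  -0.259  1.071  0.432]
[ 459.41421356 -424.          146.41421356]
[ -8.58  -12.8     5.26    0.531  -0.662   1.262] norm deg 87
[ -8.58 -12.8    5.26]
[-8.580e+00 -1.280e+01  5.260e+00  7.000e-03  0.000e+00  1.339e+00] norm deg 77
```

```bash
python3 -m pendant '-.8 -1.2 0 0 0 .12 0; -1.6 -2.4 0 0 0 .24 0; -2.4 -3.6 0 0 0 .36 0; -3.2 -4.8 0 0 0 .48 0; -4 -6 0 0 0 .6 0; -4.8 -7.2 0 0 0 .72 0; -5.6 -8.4 0 0 0 .84 0; -6.4 -9.6 0 0 0 .96 0; -7.2 -10.8 0 0 0 1.08 0; -8 -12 0 0 0 1.2 0; -8.6 -12.8 0 0 0 1.32 0; -8.6 -12.8 0 0 0 1.34 0'; python3 - <<'E'
from h import *
s=state(); print(s["joint_positions"].round(3)); P,R=botplace(0,90); go(P,R)
E
```

```text
t: 35.62
eef_pos: [456.0, -425.4, 198.1]
tool_rot: [[1.0, -0.011, 0.002], [-0.011, -1.0, -0.001], [0.002, 0.001, -1.0]]
contact_force: [-0.2, -0.3, -0.8]
gripper_width: 39.9
finger_force: 35.0
[ 0.091  0.536  0.789  1.763 -0.438  1.025 -0.539]
[ 3.30e-01 -1.50e-01  5.17e+00 -3.00e-03 -7.87e-01 -1.00e-02] norm deg 45
```

```bash
python3 -m pendant '.3 -.1 0 0 -.1 0 0; .3 -.1 0 0 -.2 0 0; .3 -.1 0 0 -.3 0 0; .3 -.1 0 0 -.4 0 0; .3 -.1 0 0 -.5 0 0; .3 -.1 1 0 -.6 0 0; .3 -.1 2 0 -.7 -.01 0; .3 -.1 3.5 0 -.785 -.01 0; .3 -.1 5.1 0 -.785 -.01 0; .3 -.1 5.1 0 -.785 -.01 0; .3 -.1 5.1 0 -.785 -.01 0'; python3 - <<'E'
from h import *
s=state(); print(s["joint_positions"].round(3)); P,R=botplace(0,10); go(P,R);P,R=botplace(0,0); go(P,R)
im=get_image("side"); cv2.imwrite("pics/s12.png",im[:,:,::-1]); im=im.astype(int)
b=s["eef_pos"]+2*s["tool_rot"][:,2]
for k in (-50,35,57): print(k,px("side",b+[0,0,k]).round())
u,v=px("side",b).astype(int)
for y in range(v-30,v+34,1): print(y,''.join('#' if im[y,x].min()>170 else '+' if im[y,x].min()>130 else '.' for x in range(u-40,u+40)))
print(u-40)
E
```

```text
t: 36.53
eef_pos: [461.3, -423.6, 146.7]
tool_rot: [[0.71, 0.007, -0.704], [0.007, -1.0, -0.002], [-0.704, -0.003, -0.71]]
contact_force: [-0.3, -0.6, -0.6]
gripper_width: 39.9
finger_force: 35.0
[ 0.049  1.029  0.822  1.336 -0.155  1.607 -0.733]
[ 5.52e+00  7.00e-02  5.84e+00  2.00e-03 -4.00e-03  7.00e-03] norm deg 0
[ 6.22e+00  7.00e-02  6.55e+00  2.00e-03 -4.00e-03  7.00e-03] norm deg 0
-50 [366. 172.]
35 [367. 151.]
57 [368. 146.]
129 ...+++..................................+..+++++++++...........+++++++++++######
130 ........................................+.+++....++++...........+++++++++++#+###
131 ........................................++.+++.+++++++...........+++++++++++####
132 ........................................+.+..+...+++++++...........++++++++++++#
133 ........................................+..+.++++++++++++...........+++++++++++#
134 ......................................+++++.+++.+++++++++++...........++++++++++
135 ......................................+++..++++.++++++++++++...........+++++++++
136 ................................++....++...+.++.+++++++++++++.
[... 4082 characters left out ...]
................
185 ........................+++++++++++++++++++++++++++++++.........................
186 ........................#++++++++++++++++++++++++++++++.........................
187 ........................#++++++++++++++++++++++++++++++.........................
188 ........................#++++++++++++++++++++++++++++++.........................
189 .......................+#+++++++++++++++++++++++++++++#.........................
190 .......................+####++++++++++++++++++++++++++#.........................
191 .......................#######+++++++++++++++++++++++++.........................
192 ......................+########++++++++++++++++++++++++.........................
326
```

```bash
python3 -m pendant '1.5 0 1.5 0 0 0 0; 3 .1 3.2 0 0 0 0; 4.5 .1 4.8 0 0 0 0; 5.5 .1 5.8 0 0 0 0; 5.8 .1 6.1 0 0 0 0; 6 .1 6.3 0 0 0 0; 6.2 .1 6.5 0 0 0 0; 6.2 .1 6.5 0 0 0 0; 6.2 .1 6.5 0 0 0 0'
```

```text
t: 37.33
eef_pos: [460.6, -424.8, 58.4]
tool_rot: [[0.711, 0.007, -0.703], [0.006, -1.0, -0.004], [-0.703, -0.001, -0.711]]
contact_force: [0.2, 0.4, -1.6]
gripper_width: 39.8
finger_force: 35.0
```

```bash
python3 -m pendant '.07 0 .07 0 0 0 0; .14 0 .14 0 0 0 0; .2 0 .2 0 0 0 0; .2 0 .2 0 0 0 0; .2 0 .2 0 0 0 0' && python3 -m pendant '.07 0 .07 0 0 0 0; .07 0 .07 0 0 0 0; .07 0 .07 0 0 0 0'
```

```text
t: 37.75
eef_pos: [460.7, -424.8, 57.1]
tool_rot: [[0.71, 0.007, -0.705], [0.005, -1.0, -0.004], [-0.705, -0.001, -0.71]]
contact_force: [2.0, 2.8, 9.6]
gripper_width: 40.0
finger_force: 35.0
t: 38.0
eef_pos: [460.8, -424.8, 57.1]
tool_rot: [[0.709, 0.006, -0.705], [0.005, -1.0, -0.004], [-0.705, -0.001, -0.709]]
contact_force: [2.8, 3.4, 13.1]
gripper_width: 39.6
finger_force: 35.0
```

In contact at the expected height. Releasing and backing off.

```bash
python3 -m pendant '0 0 0 0 0 0 .6; 0 0 0 0 0 0 .7; 0 0 0 0 0 0 .8; 0 0 0 0 0 0 1; 0 0 0 0 0 0 1; 0 0 0 0 0 0 1; 0 0 0 0 0 0 1; 0 0 -2 0 0 0 1; 0 0 -5 0 0 0 1; 0 0 -9 0 0 0 1; 0 0 -13 0 0 0 1; 0 0 -17 0 0 0 1' && python3 -m pendant '-3 0 -3 0 0 0 1; -6 0 -6 0 0 0 1; -6 0 -6 0 0 0 1; -6 0 -6 0 0 0 1; -6 0 -6 0 0 0 1'; python3 - <<'E'
from h import *
im=get_image("side"); cv2.imwrite("pics/s13.png",im[:,:,::-1]); im=im.astype(int)
for z in(4,89,111): print(z,px("side",(458,-424,z)).round())
for y in range(140,200,1): print(y,''.join('#' if im[y,x].min()>170 else '+' if im[y,x].min()>130 else '.' for x in range(335,400)))
# feet: stem/disc positions
for x,y in((474,59),(532,58),(588,57)): print(px("side",(x,y,24)).round(),im[tuple(px("side",(x+0,y+8,20)).round().astype(int)[::-1])])
t=get_image("top"); np.save("pics/t14.npy",t)
E
```

```text
t: 39.0
eef_pos: [581.0, -423.3, 175.8]
tool_rot: [[0.71, 0.007, -0.705], [0.006, -1.0, -0.003], [-0.705, -0.002, -0.71]]
contact_force: [0.8, -1.1, -1.0]
gripper_width: 87.7
finger_force: 0.0
t: 39.42
eef_pos: [582.3, -416.7, 270.8]
tool_rot: [[0.748, 0.04, -0.663], [0.001, -0.998, -0.058], [-0.664, 0.043, -0.747]]
contact_force: [-0.0, -0.5, -0.4]
gripper_width: 87.8
finger_force: 0.0
4 [365. 192.]
89 [366. 173.]
111 [367. 168.]
140 ++++++++++++++++++++++++++++.++...+.+...++++++............+++++++
141 +++++.+++++++++.++++++++++++++.+..+++..+++++++++............+++++
142 +...+..+++++++++.++++++++++++++...+.+..++++++++++............++++
143 ........+...+..++++++++++++++++..++++..++++++++++++............++
144 ....................+++++++++++...+++...+++++++++++++...........+
145 .............................++...+++.++++++++++++++++...........
146 ...............................+...+..+++++++++++++++++..........
147 .......................................+....+.+++++++++++........
148 ...................................................++++++++......
149 ...............................
[... 2912 characters left out ...]
....+#####.#+++++++++++++++++++++++++++++++...................
192 ........+....+####+++++++++++++++++++++++++++....................
193 .............+######+++++++++++++++++++++++++....................
194 .............+########++++++++++++++++++++++++...................
195 .............+##########+++++++++++++++++++++....................
196 .............##############++++++++++++++++++....................
197 .............##################++####+#++++++....................
198 .............###########################+++#+....................
199 +............+##++################+##+######+....................
[328. 271.] [243 244 248]
[309. 267.] [237 239 243]
[292. 263.] [229 230 235]
```

```bash
python3 - <<'E'
from h import *
def show(im,u0,u1,v0,v1):
    g=im.min(2).astype(int)
    for y in range(v0,v1): print(y,''.join(' .:-=+*#%@'[min(9,g[y,x]//26)] for x in range(u0,u1)))
im=cv2.imread("pics/s13.png"); print("side u0=310"); show(im,310,395,170,212)
t=np.load("pics/t14.npy"); print("top u0=440"); show(t,440,560,205,310)
E
```

```text
side u0=310
170 -=-::::::::::::::::::::::::::::::::--------------------------------------------------
171 :::::::::::::::::::::::::::::::::::::-:----------------------------------------------
172 ::::::::::::::::::::::::::::::::::::::::---------------------------------------------
173 ::::::::::::::::::::::::::::::::::::::::::-:-----------------------------------------
174 ::::::::::::::::::::::::::::::::::::::::::::::---------------------------------------
175 :::::::::::::::::::::::::::::::::::::::::::::::-:------------------------------------
176 ::::::::::::::::::::::::::::::::::----.::--:::::::-----------------------------------
177 ---:::::::::::::::::::::::::-=+++++*+*+++**+::::::::---------------------------------
178 ------:::::::::::::::::=+*+++*********#####*::::::::::-------------------------------
179 -------:::::::::::::::-**##***********#####+--::::::::::::---------------------------
180 ------------:::::::::-*@%************######++++*****+==+=------:---------------------
181 -----------------::::+@@@%%%********######*+*#*######*****+++**+**++++*=-------------
182 ----
[... 15127 characters left out ...]
--::::::--=+******+++++++===----------:::::::::::::--======================
305 ===========================================---:::::::--==+++++===--------::::::::::::::::::::::---======================
306 ===========================================--:::::::::------------:::::::::::::::::::::::::::::---======================
307 ===========================================--::::::::::::--:::::::::::::::::::::::::::::::::::---=======================
308 ===========================================--:::::::::::::::::::::::::::::-:::::::::::::::::::--========================
309 ==========================================---:::::::::::::::::::::::::::::::::::::::::::-:::::---=======================
```

```bash
python3 - <<'E'
from h import *
from scipy.optimize import differential_evolution as DE
t=np.load("pics/t14.npy").min(2); s=cv2.imread("pics/s13.png").min(2)
S=4; up=lambda a:cv2.resize(a,None,fx=S,fy=S,interpolation=cv2.INTER_LINEAR)
T0=(485,222);T=up(t[222:256,485:535])>170
S0=(325,170);Sd=up(s[170:188,325:352])>140
def corners(p):
    x,y,a,b,z=p  # underside centre, cap yaw, pitch down b
    d=np.array([np.cos(a)*np.cos(b),np.sin(a)*np.cos(b),-np.sin(b)]); e=np.array([-np.sin(a),np.cos(a),0]); n=np.cross(d,e)
    return np.array([np.array([x,y,z])+u*d+v*e+w*n for u in(0,85) for v in(-20,20) for w in(-20,20)])
def mask(n,C,o,shape):
    h=((cv2.convexHull(np.float32([px(n,c) for c in C]))-o+.5)*S).astype(np.int32); k=np.zeros(shape,np.uint8); cv2.fillConvexPoly(k,h,1); return k>0
def cost(p):
    C=corners(p); zm=C[:,2].min()
    return (mask("top",C,T0,T.shape)^T).sum()+2*(mask("side",C,S0,Sd.shape)^Sd).sum()+ 300*max(0,-zm)+30*max(0,zm)
r=DE(cost,[(460,560),(-470,-380),(-.6,.6),(-.1,.5),(10,60)],seed=1,maxiter=80,popsize=12)
print(r.x[:2].round(1),r.x[4].round(1),np.degrees(r.x[2:4]).round(1),r.fun/16,T.sum()/16,Sd.sum()/16)
C=corners(r.x); print(C.round()); print(np.round([px("top",c) for c in C]).tolist())
print("cap px", px("top",C.mean(0)+(C[4:].mean(0)-C[:4].mean(0))*(.5+22/85)).round())
E
```

```text
[ 503.1 -413. ] 41.5 [-0.3 15.1] 81.21071232790541 516.9375 221.875
[[ 498. -433.   22.]
 [ 508. -433.   61.]
 [ 498. -393.   22.]
 [ 508. -393.   61.]
 [ 580. -433.    0.]
 [ 590. -434.   39.]
 [ 580. -393.    0.]
 [ 590. -394.   39.]]
[[516.0, 265.0], [522.0, 259.0], [501.0, 265.0], [507.0, 259.0], [511.0, 236.0], [517.0, 230.0], [496.0, 236.0], [501.0, 229.0]]
cap px [505. 226.]
```

```bash
python3 - <<'E'
from h import *
R=tilt(0,np.radians(-48)); G=np.array([546.5,-413.2,30])
go(G+[0,0,70],R); go(G,R); print(state()["joint_positions"].round(3))
E
```

```text
[ 8.640e+00 -1.180e+00  1.484e+01  5.500e-02 -1.090e-01 -1.000e-03] norm deg 7
[ 1.330e+01 -1.460e+00  2.005e+01  5.500e-02 -1.090e-01 -1.000e-03] norm deg 7
[ 0.046  1.075  0.962  0.941 -0.246  1.915 -0.705]
```

```bash
python3 -m pendant '2 -.3 4 0 0 0 1; 4 -.6 7 0 0 0 1; 6 -1 10 0 -.05 0 1; 8.6 -1.2 14.8 .05 -.11 0 1; 8.6 -1.2 14.8 .05 -.11 0 1; 8.6 -1.2 14.8 .05 -.11 0 1; 8.6 -1.2 14.8 .05 -.11 0 1'; python3 - <<'E'
from h import *
R=tilt(0,np.radians(-48)); G=np.array([546.5,-413.2,30])
go(G+[0,0,70],R); go(G,R); print(state()["joint_positions"].round(3))
E
```

```text
t: 40.1
eef_pos: [546.5, -414.0, 101.9]
tool_rot: [[0.668, 0.003, -0.744], [-0.003, -1.0, -0.007], [-0.744, 0.007, -0.668]]
contact_force: [0.5, -0.1, 1.6]
gripper_width: 87.7
finger_force: 0.0
[ 0.14  -0.08   0.12   0.007  0.001 -0.003] norm deg 0
[ 5.34e+00 -1.30e-01  4.80e+00  7.00e-03  1.00e-03 -3.00e-03] norm deg 0
[ 0.047  1.241  0.9    1.065 -0.291  1.776 -0.754]
```

```bash
python3 -m pendant '1.5 -.1 1.3 0 0 0 1; 3 -.1 2.7 0 0 0 1; 4.5 -.1 4 0 0 0 1; 5.3 -.1 4.8 0 0 0 1; 5.3 -.1 4.8 0 0 0 1; 5.3 -.1 4.8 0 0 0 1' && python3 -m pendant '0 0 0 0 0 0 0; 0 0 0 0 0 0 0; 0 0 0 0 0 0 0; 0 0 0 0 0 0 0; 0 0 0 0 0 0 0; 0 0 0 0 0 0 0; 0 0 0 0 0 0 0; 0 0 0 0 0 0 0; 0 0 0 0 0 0 0; 0 0 0 0 0 0 0; 0 0 0 0 0 0 0; 0 0 0 0 0 0 0' 35; python3 - <<'E'
from h import *
s=state(); print(s["joint_positions"].round(3)); print(s["tool_rot"].T@[0,0,18])
E
```

```text
t: 40.6
eef_pos: [546.6, -412.3, 29.3]
tool_rot: [[0.668, 0.004, -0.744], [-0.001, -1.0, -0.006], [-0.744, 0.005, -0.668]]
contact_force: [-0.0, 0.4, 0.1]
gripper_width: 87.8
finger_force: 0.0
t: 41.6
eef_pos: [547.0, -412.6, 29.9]
tool_rot: [[0.669, 0.004, -0.743], [-0.002, -1.0, -0.007], [-0.743, 0.006, -0.669]]
contact_force: [0.4, -1.3, 0.5]
gripper_width: 40.2
finger_force: 34.9
[ 0.056  1.318  0.868  1.063 -0.331  1.709 -0.786]
[-13.3774145    0.1001131  -12.04303776]
```

```bash
python3 -m pendant '-2 0 -1.8 0 0 0 0; -4 0 -3.6 0 0 0 0; -6.5 0 -5.8 0 .1 0 0; -9 0 -8 0 .2 0 0; -11.5 0 -10.3 0 .3 0 0; -13.4 0 -12 0 .4 0 0; -13.4 0 -12 0 .5 0 0; -13.4 0 -12 0 .6 0 0; -13.4 0 -12 0 .7 0 0; -13.4 0 -12 0 .84 0 0; -13.4 0 -12 0 .84 0 0; -13.4 0 -12 0 .84 0 0'; python3 - <<'E'
from h import *
s=state(); print(s["joint_positions"].round(3))
P,R=botplace(77,100,O=(460,-428),s=45,d=0,pitch=57); print(P); go(P,R); go(P,tilt(np.radians(77),0))
E
```

```text
t: 42.6
eef_pos: [544.3, -412.0, 210.6]
tool_rot: [[1.0, 0.0, 0.002], [0.0, -1.0, -0.004], [0.002, 0.004, -1.0]]
contact_force: [1.6, -0.0, -1.3]
gripper_width: 39.8
finger_force: 34.9
[-0.018  0.67   0.901  1.606 -0.563  1.141 -0.553]
[ 460. -428.  150.]
[-8.44   1.58   6.05   0.669  0.837 -1.222] norm deg 93
[-8.440e+00  1.580e+00  6.050e+00  5.000e-03  1.000e-03 -1.344e+00] norm deg 77
```

Still gripped at 39.8 mm. Yawing over the tray.

```bash
python3 -m pendant '-.8 0 0 0 0 -.12 0; -1.6 .2 0 0 0 -.24 0; -2.4 .4 0 0 0 -.36 0; -3.2 .6 0 0 0 -.48 0; -4 .8 0 0 0 -.6 0; -4.8 1 0 0 0 -.72 0; -5.6 1.2 0 0 0 -.84 0; -6.4 1.4 0 0 0 -.96 0; -7.2 1.6 0 0 0 -1.08 0; -8 1.6 0 0 0 -1.2 0; -8.4 1.6 0 0 0 -1.32 0; -8.4 1.6 0 0 0 -1.34 0' && python3 -m pendant '0 0 0 0 .1 0 0; 0 0 0 0 .2 0 0; 0 0 0 0 .3 0 0; 0 0 0 0 .4 0 0; 0 0 0 0 .5 0 0; 0 0 1 0 .6 0 0; 0 0 2 0 .7 0 0; 0 0 3 0 .8 0 0; 0 0 4 0 .9 0 0; 0 0 5 0 1 0 0; 0 0 6 0 1 0 0; 0 0 6 0 1 0 0'; python3 - <<'E'
from h import *
s=state(); print(s["joint_positions"].round(3))
P,R=botplace(77,100,O=(460,-428),s=45,d=0,pitch=57); go(P,R)
P,R=botplace(77,10,O=(460,-428),s=45,d=0,pitch=57); go(P,R)
E
```

```text
t: 43.6
eef_pos: [462.9, -428.1, 209.2]
tool_rot: [[0.22, 0.975, -0.001], [0.975, -0.22, -0.005], [-0.005, 0.0, -1.0]]
contact_force: [0.2, -0.2, -0.2]
gripper_width: 39.7
finger_force: 34.9
t: 44.6
eef_pos: [462.0, -427.8, 144.7]
tool_rot: [[0.126, 0.974, 0.187], [0.528, -0.226, 0.819], [0.84, -0.004, -0.543]]
contact_force: [-0.8, 0.4, -1.2]
gripper_width: 40.1
finger_force: 34.9
[ 0.804  0.937  0.285  1.35  -0.825  1.761  1.076]
[ 0.41  -0.2   -0.34  -0.002 -0.002 -0.004] norm deg 0
[-7.15e+00 -1.60e-01  4.54e+00 -2.00e-03 -2.00e-03 -4.00e-03] norm deg 0
```

```bash
python3 - <<'E'
from h import *
im=get_image("side"); s=state(); b=s["eef_pos"]
C=np.array([b+[0,0,k] for k in(-45,40,62)]); print(np.round([px("side",c) for c in C],1).tolist())
a=np.radians(77); e=np.array([np.cos(a),np.sin(a),0])*20; f=np.array([-e[1],e[0],0])
print("base corners",np.round([px("side",C[0]+i*e+j*f) for i in(-1,1) for j in(-1,1)]).tolist(),"top",np.round([px("side",C[1]+i*e+j*f) for i in(-1,1) for j in(-1,1)]).tolist())
g=im.min(2).astype(int); u,v=px("side",b).astype(int)
for y in range(v-24,v+22): print(y,''.join(' .:-=+*#%@'[min(9,g[y,x]//26)] for x in range(u-22,u+24)))
print(u-22)
E
```

```text
[[365.4, 169.2], [366.8, 148.7], [367.2, 143.1]]
base corners [[363.0, 166.0], [373.0, 168.0], [358.0, 170.0], [368.0, 173.0]] top [[364.0, 145.0], [374.0, 148.0], [359.0, 150.0], [370.0, 152.0]]
134 ++++++++=:-:::=-=-::::::-=---======-:.::::::::
135 ++++++++=:::......::::::-+=-=-:--===-::::...::
136 +++++=+++=.::..:......::-===+===-----::-:.....
137 +++++++++=:.::..:-:.. .::::---=+===-:::::::...
138 ++++++++++-.::..-+-::....:.:::-=--=::::::--. .
139 ++++++++++=..::--=---::::..:--::.::.:::::-==-=
140 +++++++++++:.::::-::::--:...-===--: ...::-==++
141 +++++++++++-.::-==::::-=+--:-+++++=:   ..:::==
142 +++++++++++=..-+++=:--+=+=======+++-::.. :..--
143 ==++==++++++-:=+++=:--=+++++----===--:::::..-+
144 =========+++==++++=---=+++++=---:::-:::--:..:+
145 --------===--======::-=++++======-:::::::::::=
146 -----------::::---::--=++++=+=+++=:--::..:::-=
147 -------------:::::-#%-=++++*@@#==----::::.::--
148 -------------::::-#@@*=++++%@@@:--:-:::.:.::--
149 ------------::::-%@@@@%##%%@@@@::--::::.:..:--
150 -:----------::::=%@@@@@@@@@@@@%::--:::::::.:::
151 :::---------::::=%@@@@@@@@@@@%#::
[... 745 characters left out ...]
::+@@@@@@@@@%%%#+----::--::::::::
167 ---::::::::::::+@@@@@@@@@@%%%=----------::::::
168 ---::::::::::::+@@@@@@@@@@%%*------------:::::
169 ----:::::::::::+@@@@@@@@@@%#=-------------::::
170 ---:::::::::::::+#%%@@@@@@#=---------------:::
171 ---::::::::::::::::-*%%%@%=----------------:::
172 ----::::::::::::::::---=*+-------------------:
173 -----::::::::::::::--------------------------:
174 ------:::::::::::::---------------------------
175 ------:::::::::::::---------------------------
176 -------:::::::::::::--------------------------
177 -------::::::::::::---------------------------
178 --------::::::::::----------------------------
179 ------=+*+=--:::::----------------------------
344
```

```bash
python3 -m pendant '-2 -.1 1.2 0 0 0 0; -4 -.2 2.5 0 0 0 0; -6 -.2 3.7 0 0 0 0; -7.2 -.2 4.5 0 0 0 0; -7.6 -.2 4.8 0 0 0 0; -7.8 -.2 5 0 0 0 0; -7.8 -.2 5 0 0 0 0' && python3 -m pendant '-.08 0 .05 0 0 0 0; -.16 0 .1 0 0 0 0; -.16 0 .1 0 0 0 0; -.16 0 .1 0 0 0 0'
```

```text
t: 45.23
eef_pos: [461.8, -428.2, 58.0]
tool_rot: [[0.119, 0.975, 0.19], [0.532, -0.224, 0.816], [0.838, 0.004, -0.545]]
contact_force: [0.4, 0.6, -1.2]
gripper_width: 39.9
finger_force: 34.9
t: 45.57
eef_pos: [461.1, -428.6, 55.7]
tool_rot: [[0.119, 0.974, 0.191], [0.532, -0.225, 0.817], [0.839, 0.004, -0.545]]
contact_force: [-0.4, 0.0, -0.3]
gripper_width: 40.0
finger_force: 34.9
```

```bash
python3 -m pendant '-.08 0 .05 0 0 0 0; -.17 0 .11 0 0 0 0; -.17 0 .11 0 0 0 0; -.17 0 .11 0 0 0 0' && python3 -m pendant '-.08 0 .05 0 0 0 0; -.17 0 .11 0 0 0 0; -.17 0 .11 0 0 0 0; -.17 0 .11 0 0 0 0'&& python3 -m pendant '-.08 0 .05 0 0 0 0; -.12 0 .08 0 0 0 0; -.12 0 .08 0 0 0 0; -.12 0 .08 0 0 0 0'
```

```text
t: 45.9
eef_pos: [460.9, -428.3, 52.9]
tool_rot: [[0.12, 0.974, 0.191], [0.531, -0.225, 0.817], [0.839, 0.003, -0.544]]
contact_force: [0.4, 0.4, -0.6]
gripper_width: 39.6
finger_force: 34.9
t: 46.23
eef_pos: [461.0, -428.2, 50.9]
tool_rot: [[0.12, 0.974, 0.19], [0.531, -0.225, 0.817], [0.839, 0.003, -0.544]]
contact_force: [-0.0, 0.7, -0.7]
gripper_width: 39.8
finger_force: 34.9
t: 46.57
eef_pos: [461.0, -428.3, 49.5]
tool_rot: [[0.12, 0.974, 0.19], [0.531, -0.225, 0.817], [0.839, 0.003, -0.544]]
contact_force: [-0.7, -0.7, -0.9]
gripper_width: 40.0
finger_force: 34.9
```

```bash
python3 -m pendant '-.08 0 .05 0 0 0 0; -.12 0 .08 0 0 0 0; -.12 0 .08 0 0 0 0; -.12 0 .08 0 0 0 0' && python3 -m pendant '-.08 0 .05 0 0 0 0; -.12 0 .08 0 0 0 0; -.12 0 .08 0 0 0 0; -.12 0 .08 0 0 0 0'; python3 - <<'E'
from h import *
im=get_image("side"); s=state(); b=s["eef_pos"]
print(np.round([px("side",b+[0,0,k]) for k in(-45,40,62)],1).tolist())
g=im.min(2).astype(int); u,v=px("side",b).astype(int)
for y in range(v-26,v+20): print(y,''.join(' .:-=+*#%@'[min(9,g[y,x]//26)] for x in range(u-22,u+24)))
print(u-22)
E
```

```text
t: 46.9
eef_pos: [461.0, -428.2, 48.1]
tool_rot: [[0.12, 0.974, 0.191], [0.531, -0.225, 0.817], [0.839, 0.003, -0.544]]
contact_force: [0.3, 0.5, -1.1]
gripper_width: 40.1
finger_force: 34.9
t: 47.23
eef_pos: [461.0, -428.3, 46.9]
tool_rot: [[0.12, 0.974, 0.191], [0.531, -0.225, 0.817], [0.839, 0.004, -0.544]]
contact_force: [0.3, -1.2, 1.5]
gripper_width: 39.8
finger_force: 34.9
[[364.5, 191.9], [365.8, 172.8], [366.1, 167.7]]
155 -----------:-=--::..:::::-::.:.:::-::-----::::
156 -------------=====:::::-:-===-::..:::::--:::::
157 ------------:--=++-::::::-======--::.:::::::-:
158 ----------::....-=:::::::=-::--====-::::::::::
159 ----------:.:....:...::-===--+-:--==--::..::::
160 ----------:.::..:-.....:---==*======:::::.....
161 ---:--:----.:::::-::-.....:-==-=++=-::::::....
162 --::::::---..::---:--:::...::::-=--:::::---...
163 ---:::::::::..::--:-:---:..::::::::.::::-==++:
164 ---:::::::::::::-::-:--:..::::::::....:::-=++=
165 --:::::::::::.::::::--=====++=::::::.  ..:--=-
166 --::::::::::::::::::--=+++==++--:::-::::...:::
167 --::::::::::::::::-:--+++++-:-:-:-::--:::...::
168 -
[... 981 characters left out ...]
#+*@@@@@@@@@@%=:*%%%%%%*%--------
188 ------+@%%%%@%+#@@@@@@@@@%%#*%%%%%%%#@:-------
189 ------+%@%%%%%##@@@@@@@@@@%%%%@%%%%%#@--------
190 -----=*%@%%%@%%#@@@@@@@@@@%%#%%%%%%%#@--------
191 -----=##@%%@@%%%@@@@@@@@@%%%%%%%%%%%*@--------
192 -----+@%@%%%@%%%%@@%@@@@@%%%%%%%%%%%+#--------
193 -----+@%%@%@@%%%%%%%@@%@@%%%%%%%%%@%*%--------
194 -----+@@@%%@@%%%%%%%%%%@@%%%%%%%%%@%*#--------
195 -----+%%%%%%%%%%%%%%%%%%%%%%%%%%%%%#**--------
196 ----=*#%@@@@@@@@@@@%%%%%%%%%%%%%%%%#*+--------
197 ----=#%@@@@@@@@@@@@%%@@@@@@@@@@@%%%%*=--------
198 ----=%@@%%@@%@@@@@@@@@@@@@@@@@@@%%@@#=--------
199 ----=*##**%%##%%%%@@@%%@@%@@@%@@@@@@#---------
200 --------===+++*+**###**#%##%%%%@@@%%%:--------
343
```

```bash
python3 -m pendant '-.06 0 .04 0 0 0 0; -.1 0 .06 0 0 0 0; -.1 0 .06 0 0 0 0; -.1 0 .06 0 0 0 0' && python3 -m pendant '0 0 0 0 0 0 .5; 0 0 0 0 0 0 .55; 0 0 0 0 0 0 .6; 0 0 0 0 0 0 .7; 0 0 0 0 0 0 .8; 0 0 0 0 0 0 .9; 0 0 0 0 0 0 1; 0 0 0 0 0 0 1; 0 0 0 0 0 0 1; 0 0 0 0 0 0 1; 0 0 0 0 0 0 1'; python3 - <<'E'
from h import *
im=get_image("side"); s=state(); b=s["eef_pos"]
g=im.min(2).astype(int); u,v=px("side",b).astype(int)
for y in range(v-14,v+14): print(y,''.join(' .:-=+*#%@'[min(9,g[y,x]//26)] for x in range(u-22,u+24)))
print(u-22)
E
```

```text
t: 47.62
eef_pos: [461.0, -428.4, 46.8]
tool_rot: [[0.119, 0.974, 0.191], [0.53, -0.225, 0.818], [0.84, 0.004, -0.543]]
contact_force: [-1.5, 0.8, 6.9]
gripper_width: 40.0
finger_force: 34.9
t: 48.53
eef_pos: [461.0, -428.3, 45.5]
tool_rot: [[0.12, 0.974, 0.191], [0.531, -0.225, 0.817], [0.839, 0.003, -0.544]]
contact_force: [0.9, -1.5, -0.4]
gripper_width: 87.6
finger_force: 0.0
168 ---:::::::::::-:::---=+++++:::::-==-----:::::.
169 ------:::::::--:.:::-=++++=::::::::::---::::::
170 --------:::::-::..:-==+++++-.::::::::::--:::::
171 --------:::::-:..:+%===+++*@%#:::::::::----:::
172 --------::::--:.:+@@*==+++%@@@-::::::::----:.:
173 --------::::--:.+@@@@%#*#@@@@%:::::::::--::...
174 -------:::::-:..#@@@@@@@@@@@@%.:::::::---:::::
175 -------::::--:.:*@@@@@@@@@@@%%::::::::---:::::
176 -------:::--:..:*@@@@@@@@@@%%%-::::::---::::::
177 -------:::-::..:*@@@@@@@@@%%%%-:::::---::::::-
178 -------::--:..:-#@@@@@@@@@%%%%=:::::---::::::-
179 ------::--:...:=@@@@@@@@@@%%%#-:::::-::::::::-
180 --------=::.:=*#@@@@@@@@@@%%%#.::.::-:.:------
181 ------:-*=..-*#%@@@@@@@@@@%%%%%+*+-::::-------
182 ------:-*+::=**#@@@@@@@@@@%%%@@##*--::--------
183 ------:=#*#++**#@@@@@@@@@%%%%%#**=:::-+-------
184 -------*#*@#***%@@@@@@@@@%%%%#**+-:::+=-------
185 ------=##%@%+**#@@@@@@@@@%%%%***+:::=#=-------
186 ------+@%%%%+**%@@@@@@@@@%%%%*+*=:::+%=-------
187 ------*@%%%%#+*%@@@@@@@@@%%%%+*+-:::+%--------
188 ------+@%%%%%#+#@@@@@@@@@%%%%+*+-.:-#@--------
189 ------+%@%%%@%##@@@@@@@@@%%%#+*+++-*#@--------
190 -----=*%@%%%%%%#@@@@@@@@@%%%%#+**%%%#@--------
191 -----=##%%%%%@%%@@@@@@@@@%%%%%#%%%%%*@--------
192 -----+@%%%%%@%%@@%%@@@@@@%%%%%@%%%%%+%--------
193 -----+@%@@%@@%%%%%%@@%@@@%%%%%%%%%%%*%--------
194 -----+@@%%%%%%%%%%%%%%%@@%%%%%%%%%@%*#--------
195 -----+%%%%%%@%%%%%%@%%%%%%%%%%%%%%%#**--------
343
```

```bash
python3 -m pendant '0 0 -.5 0 0 0 1; 0 0 -1 0 0 0 1; 0 0 -2 0 0 0 1; 0 0 -3.5 0 0 0 1; 0 0 -5 0 0 0 1; 0 0 -7 0 0 0 1; 0 0 -9 0 0 0 1; 0 0 -11 0 0 0 1; 0 0 -13 0 0 0 1; 0 0 -13 0 0 0 1; 0 0 -13 0 0 0 1'; python3 - <<'E'
from h import *
im=get_image("side"); print(state()["joint_positions"].round(2))
g=im.min(2).astype(int); print(px("side",(461,-428,115)),px("side",(461,-428,4)))
for y in range(158,200): print(y,''.join(' .:-=+*#%@'[min(9,g[y,x]//26)] for x in range(340,395)))
E
```

```text
t: 49.5
eef_pos: [435.3, -535.9, 116.6]
tool_rot: [[0.12, 0.974, 0.192], [0.532, -0.227, 0.816], [0.838, 0.004, -0.546]]
contact_force: [-0.1, 0.3, -0.5]
gripper_width: 87.7
finger_force: 0.0
[ 0.94  1.1   0.27  1.06 -0.79  1.88  1.06]
[366.20568618 166.30893932] [364.51218918 191.45556254]
158 -----------------::::-------------------::::::::..:::::
159 -----------------::::------------------:::::::::...::::
160 -----------------::::------------------:::::-::::::::::
161 ----------------:::::------------------:::::--:::::::::
162 -----------------:::------------------:::::----::::::::
163 --------------------------------------:::::-----:::::::
164 --------------------------------------::::------:::::::
165 -------------------------=------------::::-------::::::
166 ------------------------=====---------::::-------::::::
167 ------------------------++++++-------:::::---------::::
168 ------------------------=+++++--------:::----------::::
169 ------------------------=++++=----------------------:::
170 ----------------------====++++-:---------------------::
171 ---------------------+%=
[... 1011 characters left out ...]
@#+#@@@@@@@@@%%%%%%%%%%%#@--------------
189 ::-------+%%%%@%%##@@@@@@@@@%%%%%%%%%%%#@--------------
190 ..:-----=*%@%%%%%%*@@@@@@@@@%%%%%%%%%%%*@--------------
191 ..:-----=##@@%%@%%%@@@@@@@@@%%%%%%%%%%%*@--------------
192 ..:-----+@%%%%%@%%@@%%@@@@@@%%%%%%%%%%%+#--------------
193 ..:-----+@%%%%%%%%%%%%@@%@@@%%%%%%%%%%%*%--------------
194 .:------+@@%%%@%%%%%%%%%%%@@%%%%%%%%%@%*#--------------
195 .:------+%%%%%%%%%%%%%%%%%%%%%%%%%%%%%#**--------------
196 .------=*%%@@@@@@@@@@@%%%%%%%%%%%%%%%%#*+--------------
197 :------=#%@@@@@@@@@@@@%%@@@@@@@@@@@%%%%#=--------------
198 -------=%@@%%@@%@@@%@@@@@@@@@@@@@@@%%@@#=--------------
199 -------=*##**%%#%@%%%@@@%%@@%@@@%%@@@@@#---------------
```

```bash
W='0 0 0 0 0 0 1'; python3 -m pendant '1 0 -1 0 -.1 0 1; 3 0 -2.5 0 -.2 0 1; 5 0 -4 0 -.3 0 1; 8 0 -5.5 0 -.4 0 1; 10 0 -6.5 0 -.5 0 1; 12 0 -8 0 -.6 0 1; 14 0 -9 0 -.7 0 1; 14 0 -9 0 -.8 0 1; 14 0 -9 0 -.8 0 1; 14 0 -9 0 -.8 0 1; 14 0 -9 0 -.8 0 1; 14 0 -9 0 -.8 0 1'; python3 -m pendant '0 0 0 0 0 0 1; 0 0 0 0 0 0 1; 0 0 0 0 0 0 1; 0 0 0 0 0 0 1; 0 0 0 0 0 0 1; 0 0 0 0 0 0 1; 0 0 0 0 0 0 1; 0 0 0 0 0 0 1; 0 0 0 0 0 0 1; 0 0 0 0 0 0 1; 0 0 0 0 0 0 1; 0 0 0 0 0 0 1' >/dev/null;  python3 -m pendant '0 0 0 0 0 0 1; 0 0 0 0 0 0 1; 0 0 0 0 0 0 1; 0 0 0 0 0 0 1; 0 0 0 0 0 0 1; 0 0 0 0 0 0 1; 0 0 0 0 0 0 1; 0 0 0 0 0 0 1; 0 0 0 0 0 0 1; 0 0 0 0 0 0 1; 0 0 0 0 0 0 1; 0 0 0 0 0 0 1' >/dev/null; python3 - <<'E'
from h import *
im=get_image("side"); g=im.min(2).astype(int); print(state()["joint_positions"].round(2))
for y in range(163,196,2): print(y,''.join(' .:-=+*#%@'[min(9,g[y,x]//26)] for x in range(340,390)))
print("press"); 
for y in range(228,282,2): print(y,''.join(' .:-=+*#%@'[min(9,g[y,x]//26)] for x in range(265,355)))
E
```

```text
t: 50.55
eef_pos: [434.6, -533.8, 280.6]
tool_rot: [[0.222, 0.974, 0.045], [0.955, -0.227, 0.192], [0.197, 0.0, -0.98]]
contact_force: [0.4, -0.3, 0.4]
gripper_width: 87.7
finger_force: 0.0
[ 0.55  0.58  0.52  1.39 -0.42  1.4   0.89]
163 ----------------------------------::::::::::::::::
165 ------------------------------------::::::::::::::
167 ------------------------+++++=---------:::::::::::
169 ------------------------=++++=---------:::::::::::
171 ---------------------+@==++++*@%#----------:::::::
173 -------------------*@@@@%#*#@@@@%-----------::::::
175 ---------------:-::*@@@@@@@@@@@%%------------:::::
177 ---------------::::*@@@@@@@@@%%%%=-------------:::
179 ----------=+++--::=@@@@@@@@@@%%%#--------------:::
181 ----------+@%@##*#%@@@@@@@@@@%%%%%@@@#%#*=--------
183 ----------+@%%++++#@@@@@@@@@@%%%%@%%%%%%*+--------
185 ---------=#%%%%++*%@@@@@@@@@%%%%%%%%%%%##=--------
187 ---------*@%%%%#+*#@@@@@@@@@%%%%%%%%%%%*%---------
189 ::-------+%@%%%%%##@@@@@@@@@%%%%%%%%%%%#@---------
191 ..:-----=##%%%%@%%%@@@@@@@@@%%%%%%%%%%%*@---------
193 ..:-----+@%%%%%%%%%%%%@@%@@@%%%%%%%%%
[... 1939 characters left out ...]
...::-+#%%#*%%%%%%%%*+=+#%%%#------
268 --------+#:............:+******-.......+%%%@@@@@@%%#-....-##-=*##*-*#++**##%%%%%%%%=------
270 -------*%%%%##***=-:...................:+%%%@@@%%%#+....-*%*##*#*%%%##-......-=+%%+-------
272 -----=*%%%%%%%%%%%%%%##***+-::...........-**%%%#**:..:..:+%%%@@@@@@%%#...:....:+%*--------
274 -----+@%%%%%%%%%%%%%%%%%%%%%%%##*#*+=::..................-+%%%%%@@%%#-........=%#---------
276 ------+#**#%@@@%%%@%%%%%%%%%%%%%%%%%%%%%##**+=::...........-+**##*+=..:......=%%=---------
278 --------------=*#**#%@@@%%%%@%%%%%%%%%%%%%%%%%%%%##**+=::.................:.-*%=----------
280 -----------------------=+#**#%@@@%%@@@%%%%%%%%%%%%%%%%%%%%###*++-:.........-*%+-----------
```

```bash
python3 - <<'E'
from h import *
g=get_image("top").min(2).astype(int)
row=g[249,445:475]; print(row); end=445+np.where(row<60)[0].max(); print("handle end y",at("top",end+.5,249,90)[1])
if at("top",end+.5,249,90)[1]<-272: print(job_done())
E
```

```text
[ 44  44  43  42  44  40  43  41  40  41  39  41  39  39  39  38  39  39
  40  45  68  96 111 114 114 114 113 116 114 113]
handle end y -278.6343314169721
the job is handed in; nothing more can be done
None
```

The job is handed in: all three feet stand on the strip with the bar clamped shut on them, and the bottle stands upright in its tray, though it toppled after its first placing and had to be stood up again; the final images showed all of this in place, but the judge's result was not returned.

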